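# Share out the sugar lumps for a round of mate

## Task

Take the sugar tin by its fin and, tipping and shaking it with its mouth low over the tray (lumps must not leave it from higher than a hand's breadth, about 100 mm, above the shelf), spread all five lumps so evenly over the tray's three compartments that none of the three is left empty; no lump may lie outside or on the rim. Never touch a lump with the gripper, and finish by standing the empty tin level in the middle of the round coaster; do not disturb the gourd, bombilla, jar, mug and spoon.

Things in the scene. Friction and masses are not known exactly. Their poses are not given: they have to be found in the camera images.
- tin: Slim yellow enamel tin, 146 x 36 x 36 mm (x, y, z), walls 4 mm: a 28 x 28 mm channel, five lumps in single file. Open mouth at -x (the roof stops 32 mm short of it; the flip-top is fixed, folded back), +x end closed. A wooden fin on the roof, 60 mm along x, 14 mm along y, 36 to 72 mm above the underside, is centred. Origin: centre of the underside. About 0.2 kg empty
- tin_mouth (a point): Middle of the channel's floor edge at the tin's mouth: 73 mm along -x from the tin's origin, 4 mm above its underside
- tin_grip (a point): Point on the tin's fin to grip, fingers closing along the tin's y, 56 mm above the tin's underside, on its centre line
- tray: Fixed open wooden serving tray with three equal compartments in a row along its y axis; outside 100 x 220 x 34 mm (x, y, z), walls and dividers 6 mm thick and as high as the rim, floor 6 mm. Each compartment measures 88 x 65 mm inside. Origin: centre of the underside
- coaster: Fixed round plain wooden coaster, a disc 120 mm across and 8 mm thick, lying flat. Origin: centre of its underside
- tray_bay0 (a point): Centre of the floor of the tray's compartment at its -y end (6 mm above the tray's underside)
- tray_bay1 (a point): Centre of the floor of the tray's compartment at its middle (6 mm above the tray's underside)
- tray_bay2 (a point): Centre of the floor of the tray's compartment at its +y end (6 mm above the tray's underside)
- lump0_center (a point): Centre of one of the five equal pale rough-cut sugar lumps, cubes of 24 mm and 14 g that start inside the tin; how easily they slide on the enamel is not known beforehand
- lump1_center (a point): Centre of one of the five equal pale rough-cut sugar lumps, cubes of 24 mm and 14 g that start inside the tin; how easily they slide on the enamel is not known beforehand
- lump2_center (a point): Centre of one of the five equal pale rough-cut sugar lumps, cubes of 24 mm and 14 g that start inside the tin; how easily they slide on the enamel is not known beforehand
- lump3_center (a point): Centre of one of the five equal pale rough-cut sugar lumps, cubes of 24 mm and 14 g that start inside the tin; how easily they slide on the enamel is not known beforehand
- lump4_center (a point): Centre of one of the five equal pale rough-cut sugar lumps, cubes of 24 mm and 14 g that start inside the tin; how easily they slide on the enamel is not known beforehand
- gourd: Bystander: round terracotta mate gourd, 86 mm across, 96 mm tall. Origin: centre of its foot
- bombilla: Bystander: twisted steel drinking straw, 190 mm long along its x, lying. Origin: its middle, underside
- jar: Bystander: honey jar, 68 mm across, 100 mm tall. Origin: centre of its foot
- cup: Bystander: white mug, 76 mm across, 85 mm tall, handle at +y. Origin: centre of its foot
- spoon: Bystander: spoon lying along its x, 160 mm long. Origin: its middle, underside

How it is judged:
By the outcome, as a careful person would: the job done as asked, in the order asked, and still so for the second after the job is handed in, with the robot touching nothing.
It also fails if it takes over 72 s, if anything falls off the work surface, if the arm or the gripper's body presses on something with over 40 N, if the wrist force passes 120 N, or if a joint passes its speed limit or range.

## Robot

A 7-joint arm with a two-finger parallel gripper is mounted at the origin on the work surface. World frame = base frame: x ahead of the robot, y to its left, z up, the work surface at z = 0. Lengths are in m, angles in rad, forces in N, time in s.
With the tool pointing down it reaches from about 0.4 to 0.85 m from the base axis. Payload 10.4 kg.
Tool frame: the origin (TCP) lies between the finger pads; the fingertips stand manip.tip_extent ahead of it and the grasp point (between the pads) lies 6 mm ahead of it (manip.tip_extent is the distance from the TCP to the fingertips, in m); z points along the fingers, y is the line along which they close (so a half turn about z gives the same grasp; the last joint's range is limited). The gripper opens to 85 mm and grips with 20 to 120 N. Pads are 22 mm wide; open, the fingers measure 114 mm over their backs; the gripper's body (76 mm by 85 mm) begins 54 mm behind the grasp point. The pads swing forward as they close: fully open they stand 13 mm farther back than shut.
Start: joints at [1.174, 0.332, -0.065, 1.46, 0.022, 1.35, -0.088], TCP at [0.228, -0.582, 0.221] pointing down, gripper open.
Joint ranges: [-2.6, 2.6], [-0.5, 2.12], [-1.47, 1.34], [0.16, 2.42], [-1.27, 4.41], [0.06, 2.06], [-2.6, 2.6]. Speed limits (rad/s): [2.22, 2.22, 2.79, 2.79, 3.14, 3.14, 3.14].

## Interface

Orientations are given as a unit quaternion [x, y, z, w].
In Python, from workcell import get_obs, optics, workorder, manip gives the robot as it stands.
- The arm moves only by the tool jog_arm, never from a script. Its argument "increments" is a list of rows, each a list of 7 numbers: the shift along the tool's x, y, z in m, then the turn, a rotation vector about the tool's x, y, z in rad, then the opening, from -1 (shut) to 1 (fully open). A call has 1 to 5 rows; each row is the pose to reach, as a shift and turn from the pose commanded when the call began, along the tool's axes at that moment; what a row does not reach only later rows make up. A row lasts 1/12 s, in which the tool goes at most 41.7 mm and 7.16 degrees, less where a joint would pass 70% of its speed; a pose out of reach is approached as far as the arm can. A call with a gripper value outside its range is refused whole. The fingers move at their own pace and stop on an object; "grip_force" is the grip in N (left out, the last holds). Time passes only in rows, so rows that repeat a pose let the fingers close. It gives the time, the measured TCP pose, the force, the opening and the grip force at its end, in the units of the state.
- get_obs(): the state, without advancing time (a new reading comes with each control period).
- optics.camera(name): name is "side" or "top"; returns a dict with "color" (420x560x3 uint8, red, green, blue), "depth" (420x560 float32, m along the optical axis (not along the pixel's ray), 0 where there is no reading), "K" (3x3 intrinsics, pixels), "R" (3x3) and "t" (3): a world point X has camera coordinates R X + t. Camera axes: x right, y down, z forward; pixel columns grow to the right and rows downward; lengths in m; the calibration is good to about 2 mm. A picture is of the moment at which its call begins.
- workorder.hand_in(): hands the job in; it is judged then, once.
The state is a dict: "clock": time; "joint_pos": joint angles; "joint_velocities": joint speeds; "tau": joint torques, N m; "position": TCP position; "ee_rot": TCP orientation; "ft_force": force on the tool from outside, world axes, zero at the start; "torque": the same for the moment, N m; "grip_width": opening from 0.0 (shut) to 1.0 (fully open); "grasp_force": force on a finger pad.
Only numpy, scipy, OpenCV 4.12 (cv2) and the standard library are available. Lean on these libraries where they do the work, as an engineer would, in place of code of your own. Each camera call takes 0.05 s, during which the arm holds its last target. There are 200 camera calls.

## Working session

There is one attempt and no reset: what is moved stays moved. The work goes in short steps, Python scripts to look and compute and a tool call to move; the robot and the scene stay as the last step left them, time stands still between calls to the robot, and variables do not carry over. Pictures are saved under pics/ and viewed, at most 10 in all, crops included, and the job is handed in when it is done.

Besides the shell and the picture viewer there is one more tool, called after "Call:" as name([rows], argument=value, ...), one row to a line, values as JSON. jog_arm: Moves the arm, as the interface text tells. Its arguments: {"type":"object","properties":{"increments":{"type":"array"},"grip_force":{"type":"number"}},"required":["increments"]}

```bash
mkdir -p pics
python3 - <<'E'
from workcell import get_obs, optics, workorder, manip
import cv2
print(get_obs()); print(manip.tip_extent)
for n in("top","side"):
    c=optics.camera(n); cv2.imwrite(f"pics/{n}0.png",c["color"][:,:,::-1]); print(n,c["K"],c["R"],c["t"])
E
```

```text
{'clock': 0.0, 'joint_pos': array([ 1.17438092,  0.33285166, -0.06472199,  1.46094941,  0.02160172,
        1.34992585, -0.08849025]), 'joint_velocities': array([ 0.00106825,  0.00026453, -0.00137387, -0.00098372,  0.0004757 ,
       -0.00028157, -0.00113791]), 'tau': array([ 4.42467708e-04, -6.25445580e+01,  4.89390583e-02, -3.91602373e+01,
        1.60836393e-02,  9.87326028e-03, -2.26171397e-05]), 'position': array([ 0.22808936, -0.58146129,  0.22062477]), 'ee_rot': array([ 9.82578454e-01,  1.85846885e-01, -1.64618340e-04, -7.00157171e-04]), 'ft_force': array([-0.10139306,  0.47207664, -0.52493288]), 'torque': array([-0.01385326, -0.01806062, -0.01716854]), 'grasp_force': 0.0, 'grip_width': 0.999123547223726}
0.025
top [[479.17296892   0.         277.80356985]
 [  0.         479.17296892 206.53143712]
 [  0.           0.           1.        ]] [[-8.43131213e-04 -9.99988911e-01  4.63316178e-03]
 [-9.96814069e-01  4.70914162e-04 -7.97589493e-02]
 [ 7.97558831e-02 -4.68564811e-03 -9.96803413e-01]] [0.01239248 0.52868311 1.19683298]
side [[427.0782764   0.        277.2490782]
 [  0.        427.0782764 211.6601525]
 [  0.          0.          1.       ]] [[-0.90564313 -0.42352339  0.02093922]
 [-0.28227277  0.56527779 -0.77510199]
 [ 0.31643735 -0.70787637 -0.63148907]] [0.47203339 0.19844516 1.20237917]
```

View pics/top0.png

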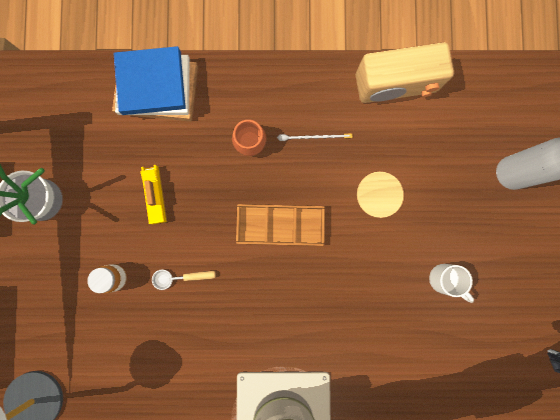

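View pics/side0.png

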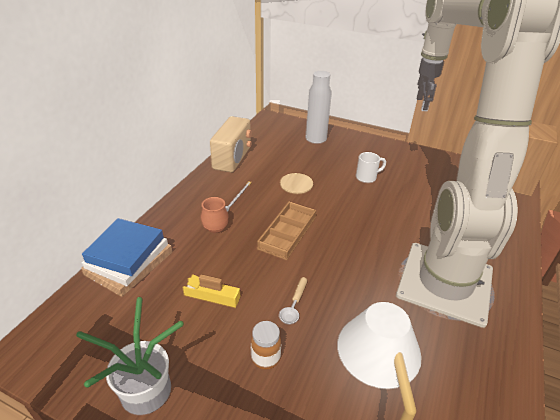

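The top view shows the tin at (153,193), tray at (281,225), coaster at (380,194), gourd (249,138), bombilla up to (350,135), jar (107,279), spoon (185,278) and mug (455,281). The side view agrees. Next I measure, and enlarge the tin to find its mouth.

```bash
cat > h.py <<'E'
import numpy as np, cv2
from scipy.spatial.transform import Rotation as Ro
from workcell import get_obs, optics, workorder, manip
def ray(c,u,v,z):
    d=c["R"].T@np.linalg.inv(c["K"])@np.array([u,v,1.]); o=-c["R"].T@c["t"]
    return o+d*(z-o[2])/d[2]
def cloud(c):
    v,u=np.indices(c["depth"].shape); z=c["depth"]
    p=np.stack([(u-c["K"][0,2])/c["K"][0,0]*z,(v-c["K"][1,2])/c["K"][1,1]*z,z],-1)
    return (p-c["t"])@c["R"]
E
python3 - <<'E'
from h import *
c=optics.camera("top"); P=cloud(c); hsv=cv2.cvtColor(c["color"],cv2.COLOR_RGB2HSV)
def box(u0,u1,v0,v1):
    m=np.zeros(P.shape[:2],bool); m[v0:v1,u0:u1]=1; return m&(c["depth"]>0)
Z=P[...,2]
def rep(n,m):
    p=P[m]; r=cv2.minAreaRect(p[:,:2].astype(np.float32)*1000); print(n,m.sum(),np.round(r[0],1),np.round(r[1],1),round(r[2],1),"z",np.round(np.percentile(p[:,2],[2,50,98]),4))
print('table',np.median(Z[box(180,230,220,260)]))
t=box(135,175,155,230); y=t&(Z>.012)
rep('tin all',y); rep('tin roof',t&(Z>.03)&(Z<.045)); rep('fin',t&(Z>.055))
rep('floor?',t&(Z>.002)&(Z<.03))
rep('tray',box(225,335,195,255)&(Z>.025)); rep('coaster',box(350,410,165,225)&(Z>.004))
rep('coaster col',box(350,410,165,225)&(hsv[...,2]>190))
for n,b in dict(gourd=(225,275,115,160),jar=(80,130,260,300),cup=(425,480,255,305),spoon=(148,220,262,295),bomb=(276,356,125,145)).items(): rep(n,box(*b)&(Z>(.03 if n in('gourd','jar','cup') else .006)))
a=cv2.resize(c["color"][155:235,125:185],None,fx=7,fy=7,interpolation=cv2.INTER_CUBIC)
s=optics.camera("side"); b=cv2.resize(s["color"][265:315,175:250],(375*1,250))
o=np.zeros((560,800,3),np.uint8); o[:560,:420]=a; o[:250,421:796]=b
cv2.imwrite("pics/tin.png",o[:,:,::-1])
E
```

```text
table 0.0013031551626892885
tin all 940 [560.  329.4] [145.9  38.3] 9.6 z [0.0149 0.0388 0.0757]
tin roof 506 [559.7 329.5] [144.7  38.1] 9.7 z [0.0309 0.0374 0.0447]
fin 179 [574.4 330.2] [87.6 16.4] 6.8 z [0.0552 0.0719 0.0774]
floor? 943 [568.4 330.4] [193.6 101.8] 1.1 z [0.0021 0.0038 0.0281]
tray 786 [482.8   7.5] [219.1 100.5] 88.5 z [0.0273 0.0341 0.0395]
coaster 1921 [ 561.4 -251.2] [153.8 154.4] 89.5 z [0.0042 0.0088 0.0141]
coaster col 1714 [ 562.3 -251.6] [119. 122.] 18.2 z [0.0028 0.0092 0.0143]
gourd 580 [696.5  86.5] [83.9 79.2] 71.5 z [0.0316 0.0757 0.1   ]
jar 843 [350.6 426.5] [64.8 63. ] 51.5 z [0.0345 0.0995 0.1055]
cup 713 [ 342.4 -422.8] [103.5  75.3] 72.4 z [0.0313 0.068  0.0893]
spoon 538 [347.9 252.4] [174.4  81.3] 88.0 z [0.0061 0.0149 0.0237]
bomb 269 [715.4 -84.8] [ 50.  197.8] 2.3 z [0.0062 0.0097 0.0199]
```

View pics/tin.png

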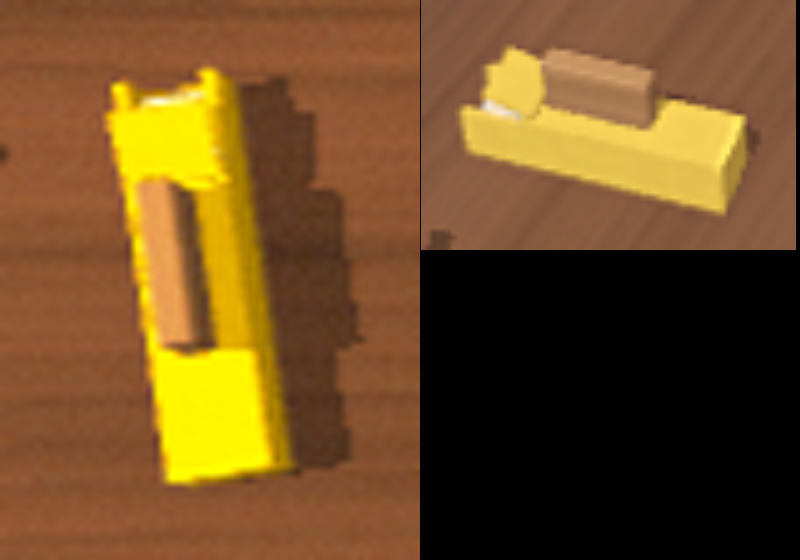

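The crop shows the mouth (white lump, fork of walls) at the tin's +x world end, with the flap standing in front of the fin. So the mouth heads 9.6°, the tin's centre is at (560, 329.5) mm, and the sizes match. Next I plan the approach with tool x along the mouth heading.

```bash
cat >> h.py <<'E'
def Rt(psi,th=0):  # tool x = mouth heading psi deg, mouth tipped down by th deg
    c,s=np.cos(np.radians(psi)),np.sin(np.radians(psi))
    return np.array([[c,s,0],[s,-c,0],[0,0,-1.]])@Ro.from_euler('y',-th,degrees=True).as_matrix()
def now():
    o=get_obs(); return np.array(o["position"]),Ro.from_quat(o["ee_rot"]).as_matrix()
def plan(wps,p=None,R=None,L=.19,A=.55):
    if p is None: p,R=now()
    for q,S in wps:
        q=np.array(q); w=Ro.from_matrix(R.T@S).as_rotvec()
        n=max(1,int(np.ceil(max(np.linalg.norm(q-p)/L,np.linalg.norm(w)/A))))
        for i in range(n):
            Rn=R@Ro.from_rotvec(w/n).as_matrix()
            print(np.round(np.r_[R.T@(q-p)/n,w/n],3).tolist()); p=p+(q-p)/(n-i); R=Rn
            if i<n-1: pass
        p,R=q,S
E
sed -i 's#R.T@(q-p)/n,w/n#R.T@(q-p)/(n-i),w/n#' h.py
python3 -c "
from h import *
plan([((.56,-.2,.22),Rt(18)),((.56,.33,.14),Rt(9.6)),((.56,.3295,.066),Rt(9.6))])"
```

```text
[0.149, -0.078, 0.0, -0.0, 0.0, 0.02]
[0.148, -0.081, 0.0, -0.0, 0.0, 0.02]
[0.146, -0.084, 0.0, -0.0, 0.0, 0.02]
[0.055, -0.168, 0.027, 0.0, 0.0, 0.049]
[0.046, -0.17, 0.027, 0.0, 0.0, 0.049]
[0.038, -0.173, 0.027, 0.0, 0.0, 0.049]
[-0.0, 0.0, 0.074, 0.0, 0.0, 0.0]
```

Call:
jog_arm([
  [0.149,-0.078,0,0,0,0.02,1],
  [0.149,-0.078,0,0,0,0.02,1],
  [0.149,-0.078,0,0,0,0.02,1],
  [0.149,-0.078,0,0,0,0.02,1],
  [0.149,-0.078,0,0,0,0.02,1],
])

```text
clock: 0.62
position: [0.3454, -0.4477, 0.2217]
ee_rot: [0.983, 0.181, 0.002, -0.001]
ft_force: [1.0, 0.0, 0.4]
grip_width: 0.999
grasp_force: 0.0
```

Call:
jog_arm([
  [0.148,-0.081,0,0,0,0.02,1],
  [0.148,-0.081,0,0,0,0.02,1],
  [0.148,-0.081,0,0,0,0.02,1],
  [0.148,-0.081,0,0,0,0.02,1],
  [0.148,-0.081,0,0,0,0.02,1],
])

```text
clock: 1.03
position: [0.4549, -0.3197, 0.2216]
ee_rot: [0.985, 0.172, 0.002, -0.001]
ft_force: [0.4, 1.2, 0.5]
grip_width: 0.999
grasp_force: 0.0
```

Call:
jog_arm([
  [0.146,-0.084,0,0,0,0.02,1],
  [0.146,-0.084,0,0,0,0.02,1],
  [0.146,-0.084,0,0,0,0.02,1],
  [0.146,-0.084,0,0,0,0.02,1],
  [0.146,-0.084,0,0,0,0.02,1],
])

```text
clock: 1.45
position: [0.5639, -0.1917, 0.2212]
ee_rot: [0.987, 0.161, 0.001, -0.002]
ft_force: [-0.2, 1.3, -0.3]
grip_width: 1.0
grasp_force: 0.0
```

Call:
jog_arm([
  [0.055,-0.168,0.027,0,0,0.049,1],
  [0.055,-0.168,0.027,0,0,0.049,1],
  [0.055,-0.168,0.027,0,0,0.049,1],
  [0.055,-0.168,0.027,0,0,0.049,1],
  [0.055,-0.168,0.027,0,0,0.049,1],
])

```text
clock: 1.87
position: [0.5593, -0.0163, 0.1937]
ee_rot: [0.991, 0.136, -0.0, -0.001]
ft_force: [-0.2, 1.0, 0.2]
grip_width: 0.997
grasp_force: 0.0
```

Call:
jog_arm([
  [0.046,-0.17,0.027,0,0,0.049,1],
  [0.046,-0.17,0.027,0,0,0.049,1],
  [0.046,-0.17,0.027,0,0,0.049,1],
  [0.046,-0.17,0.027,0,0,0.049,1],
  [0.046,-0.17,0.027,0,0,0.049,1],
])

```text
clock: 2.28
position: [0.5582, 0.1596, 0.1666]
ee_rot: [0.994, 0.112, -0.001, -0.002]
ft_force: [-0.5, 0.9, -0.2]
grip_width: 0.999
grasp_force: 0.0
```

```bash
python3 -c "
from h import *
print(get_obs()['clock'],get_obs()['joint_pos'])
plan([((.56,.33,.14),Rt(9.6)),((.56,.3295,.066),Rt(9.6))])"
```

```text
2.2833 [ 0.11321023  0.32522655 -0.56667306  1.63053669  0.17894979  1.23890147
 -1.83552288]
[0.04, -0.166, 0.027, -0.003, 0.001, 0.056]
[-0.0, 0.0, 0.074, 0.0, 0.0, 0.0]
```

Call:
jog_arm([
  [0.04,-0.166,0.027,-0.003,0.001,0.056,1],
  [0.04,-0.166,0.027,-0.003,0.001,0.056,1],
  [0.04,-0.166,0.027,-0.003,0.001,0.056,1],
  [0.04,-0.166,0.027,-0.003,0.001,0.056,1],
  [0.04,-0.166,0.027,-0.003,0.001,0.056,1],
])

```text
clock: 2.7
position: [0.5603, 0.3309, 0.1388]
ee_rot: [0.996, 0.084, -0.001, -0.0]
ft_force: [-1.8, 0.7, -0.3]
grip_width: 1.003
grasp_force: 0.0
```

```bash
python3 -c "
from h import *
o=get_obs();print(o['clock'],o['joint_pos'],o['position'])
plan([((.56,.3295,.066),Rt(9.6))])"
```

```text
2.7 [-0.17552858  0.50840811 -0.58558597  1.46381755  0.28513145  1.25630797
 -2.19403158] [0.5603158  0.33086328 0.13877177]
[-0.0, 0.001, 0.073, -0.001, 0.002, 0.0]
```

Call:
jog_arm([
  [0,0.001,0.04,-0.001,0.002,0,1],
  [0,0.001,0.06,-0.001,0.002,0,1],
  [0,0.001,0.073,-0.001,0.002,0,1],
  [0,0.001,0.073,-0.001,0.002,0,1],
  [0,0.001,0.073,-0.001,0.002,0,1],
])

```text
clock: 3.12
position: [0.5641, 0.3216, 0.0676]
ee_rot: [0.997, 0.08, 0.001, 0.002]
ft_force: [-0.1, 1.4, 0.8]
grip_width: 0.999
grasp_force: 0.0
```

Call:
jog_arm([
  [0,0,0,0,0,0,-1],
  [0,0,0,0,0,0,-1],
  [0,0,0,0,0,0,-1],
  [0,0,0,0,0,0,-1],
  [0,0,0,0,0,0,-1],
], grip_force=80)

```text
clock: 3.53
position: [0.5641, 0.3221, 0.068]
ee_rot: [0.997, 0.08, 0.002, 0.002]
ft_force: [-0.5, -0.8, -0.7]
grip_width: 0.296
grasp_force: 0.0
```

Call:
jog_arm([
  [0,0,0,0,0,0,-1],
  [0,0,0,0,0,0,-1],
  [0,0,0,0,0,0,-1],
  [0,0,0,0,0,0,-1],
  [0,0,0,0,0,0,-1],
])

```text
clock: 3.95
position: [0.5638, 0.322, 0.0673]
ee_rot: [0.997, 0.08, 0.002, 0.002]
ft_force: [-0.3, -0.4, -0.7]
grip_width: 0.001
grasp_force: 0.0
```

```bash
python3 -c "
from h import *
o=get_obs();print(o['clock'],o['joint_pos'],o['position'],o['ft_force'])
plan([((.56,.3295,.16),Rt(9.6)),((.52,.04,.16),Rt(90))])"
```

```text
3.95 [-0.17880173  0.56856182 -0.55986082  1.53622314  0.32735634  1.12986261
 -2.2193728 ] [0.56380451 0.32202207 0.06734782] [-0.29719607 -0.35708745 -0.67104011]
[-0.002, -0.008, -0.093, 0.004, -0.003, -0.008]
[-0.029, 0.093, 0.0, 0.0, 0.0, -0.468]
[-0.068, 0.07, 0.0, 0.0, 0.0, -0.468]
[-0.092, 0.032, 0.0, 0.0, 0.0, -0.468]
```

Run:
```python
from h import *
s=optics.camera("side"); t=optics.camera("top")
o=np.zeros((450,800,3),np.uint8)
o[:450,:450]=cv2.resize(s["color"][230:330,160:260],(450,450),interpolation=cv2.INTER_CUBIC)
o[:450,451:800]=cv2.resize(t["color"][140:240,115:192],(349,450),interpolation=cv2.INTER_CUBIC)
cv2.imwrite("pics/g1.png",o[:,:,::-1])
```

```text
(no output)
```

View pics/g1.png

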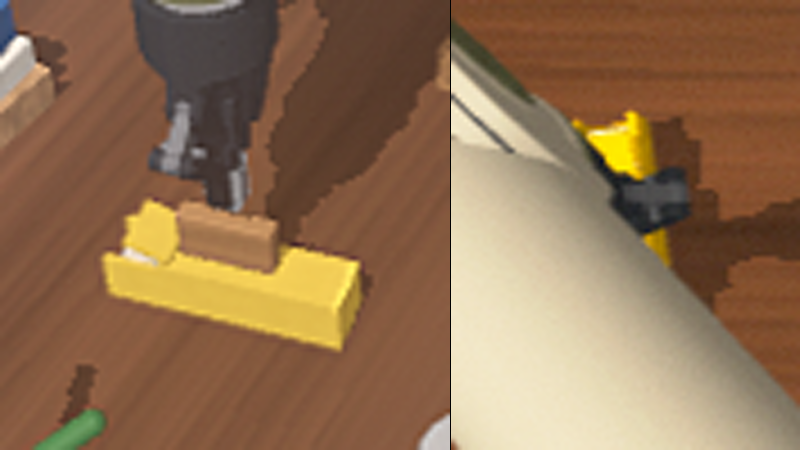

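The side crop shows the shut fingers behind or above the fin (tip near (235,205)) and not around it. I'll locate the fingertips by depth and compare with the reported TCP.

Run:
```python
from h import *
s=optics.camera("side"); P=cloud(s)
def pj(c,X):
    x=c["K"]@(c["R"]@np.array(X)+c["t"]); return np.round(x[:2]/x[2],1)
p,R=now(); print('tcp px',pj(s,p),'tip px',pj(s,p+R[:,2]*.025), 'fin top px',pj(s,(.56,.3295,.072)))
crop=P[255:300,185:225]; col=s["color"][255:300,185:225].astype(int)
dark=col.sum(-1)<200
for v in range(0,30,3):
    m=dark[v]&(crop[v,:,2]>.03)
    if m.any(): print(255+v, m.sum(), np.round(crop[v][m].mean(0),4), 185+np.nonzero(m)[0][[0,-1]])
hsv=cv2.cvtColor(s["color"],cv2.COLOR_RGB2HSV)
y=(abs(hsv[...,0].astype(int)-25)<6)&(hsv[...,1]>150)&(P[...,2]>.03)&(abs(P[...,0]-.56)<.12)&(abs(P[...,1]-.33)<.08)
q=P[y]; print(cv2.minAreaRect(q[:,:2].astype(np.float32)*1000), np.percentile(q[:,2],[50,95]))
f=P[(hsv[...,0]<18)&(P[...,2]>.06)&(abs(P[...,0]-.56)<.06)&(abs(P[...,1]-.33)<.04)&(s["color"].astype(int).sum(-1)>230)]
print('fin',cv2.minAreaRect(f[:,:2].astype(np.float32)*1000),np.percentile(f[:,2],[50,95]))
```

```text
tcp px [210.5 276.7] tip px [211.2 283.1] fin top px [210.1 277.9]
255 12 [0.5489 0.3339 0.1639] [197 217]
258 12 [0.5479 0.3455 0.1647] [202 214]
261 10 [0.5548 0.3335 0.1402] [204 214]
264 7 [0.5538 0.3405 0.1366] [201 212]
267 9 [0.5479 0.3564 0.1438] [194 211]
270 5 [0.5471 0.3513 0.1287] [206 210]
273 5 [0.5601 0.3356 0.0965] [206 210]
((560.2139282226562, 330.3998718261719), (146.42018127441406, 38.498077392578125), 10.043818473815918) [0.03634217 0.04783378]
fin ((559.8198852539062, 330.17132568359375), (119.61741638183594, 79.86895751953125), 0.45670872926712036) [0.36606571 0.48550122]
```

Run:
```python
from h import *
s=optics.camera("side")
def pj(X):
    x=s["K"]@(s["R"]@np.array(X)+s["t"]); return np.round(x[:2]/x[2],1)
p=np.array([.228,-.582,.221]);R=Rt(21.4)
for z in (0,.012,.025): print(z,pj(p+R[:,2]*z), pj(p+R[:,2]*z+R[:,1]*.0425), pj(p+R[:,2]*z-R[:,1]*.0425))
im=cv2.imread("pics/side0.png")
o=cv2.resize(im[70:130,400:460],(480,480),interpolation=cv2.INTER_CUBIC)
cv2.imwrite("pics/st.png",o)
p,R=now();print(p,get_obs()["grip_width"],get_obs()["ft_force"])
```

```text
0 [419.9 110.6] [417.7 105.4] [422.2 115.9]
0.012 [419.1 113.6] [416.9 108.4] [421.4 119. ]
0.025 [418.3 116.9] [416.1 111.7] [420.6 122.3]
[0.56382037 0.32205605 0.0673922 ] 0.000652471473744533 [-0.56041617 -0.41558405 -0.06758613]
```

View pics/st.png

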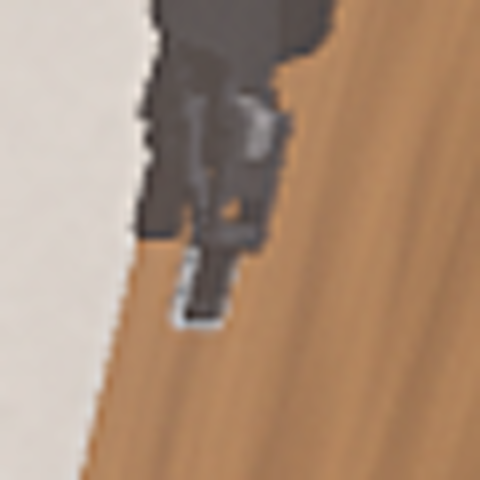

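Call:
jog_arm([
  [0,0,-0.04,0,0,0,-1],
  [0,0,-0.08,0,0,0,-1],
  [0,0,-0.08,0,0,0,-1],
  [0,0,-0.08,0,0,0,-1],
  [0,0,-0.08,0,0,0,-1],
])

```text
clock: 4.57
position: [0.5635, 0.3222, 0.1472]
ee_rot: [0.997, 0.08, 0.002, 0.002]
ft_force: [-0.7, -0.1, 0.0]
grip_width: -0.001
grasp_force: 0.0
```

Run:
```python
from h import *
s=optics.camera("side");P=cloud(s);p,R=now()
def pj(X):
    x=s["K"]@(s["R"]@np.array(X)+s["t"]); return np.round(x[:2]/x[2],1)
print(p,R[:,2],'tcp',pj(p),'tip',pj(p+R[:,2]*.025),get_obs()["joint_pos"])
m=(np.linalg.norm(P[...,:2]-p[:2],axis=-1)<.05)&(P[...,2]>.085)&(P[...,2]<.3)
for v in range(225,275,2):
    u=np.nonzero(m[v])[0]
    if len(u): print(v,u[[0,-1]],np.round(np.median(P[v][m[v]],0),4),s["color"][v,u].mean(0).round())
o=cv2.resize(s["color"][200:320,150:270],(600,600),interpolation=cv2.INTER_CUBIC)
cv2.imwrite("pics/g2.png",o[:,:,::-1])
```

```text
[0.5631244  0.32187273 0.14631654] [ 0.00255059 -0.00442425 -0.99998696] tcp [208.3 255.2] tip [209.1 262.2] [-0.16569234  0.49582363 -0.58244566  1.46325127  0.28313592  1.26675229
 -2.18890375]
225 [194 217] [0.5483 0.3402 0.266 ] [74. 64. 64.]
227 [193 216] [0.5483 0.3455 0.2642] [81. 73. 74.]
229 [193 216] [0.549  0.3442 0.2565] [80. 71. 71.]
231 [194 216] [0.5489 0.3457 0.2516] [86. 76. 76.]
233 [195 215] [0.5491 0.3442 0.2442] [84. 75. 74.]
235 [195 213] [0.552  0.3398 0.2335] [80. 70. 70.]
237 [193 213] [0.5529 0.3368 0.2232] [76. 67. 67.]
239 [199 212] [0.5512 0.3322 0.2121] [84. 75. 75.]
241 [202 212] [0.5512 0.3368 0.2119] [81. 70. 69.]
243 [202 212] [0.5462 0.3425 0.2119] [77. 66. 65.]
245 [195 212] [0.5522 0.3501 0.2116] [87. 78. 77.]
247 [202 212] [0.5515 0.3315 0.1865] [93. 83. 81.]
249 [203 212] [0.5551 0.3338 0.179 ] [92. 84. 82.]
251 [203 212] [0.555  0.3332 0.1702] [92. 82. 80.]
253 [204 211] [0.5537 0.3343 0.1651] [105.  98.  97.]
```

View pics/g2.png

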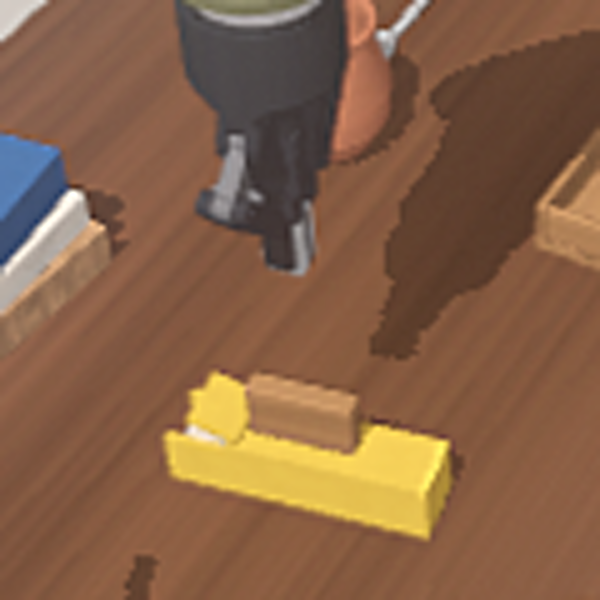

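Run:
```python
from h import *
print([ (a,getattr(manip,a)) for a in dir(manip) if a[0]!='_'])
plan([((.560,.330,.15),Rt(9.8)),((.56,.330,.055),Rt(9.8))])
```

```text
[('MotionError', <class 'workcell.MotionError'>), ('tip_extent', 0.025)]
[-0.002, -0.009, -0.004, 0.005, -0.002, -0.011]
[0.0, 0.0, 0.095, 0.0, 0.0, 0.0]
```

Call:
jog_arm([
  [-0.002,-0.009,0,0.005,-0.002,-0.011,1],
  [-0.002,-0.009,0,0.005,-0.002,-0.011,1],
  [-0.002,-0.009,0,0.005,-0.002,-0.011,1],
  [-0.002,-0.009,0,0.005,-0.002,-0.011,1],
  [-0.002,-0.009,0,0.005,-0.002,-0.011,1],
])

```text
clock: 5.03
position: [0.5601, 0.3308, 0.147]
ee_rot: [0.996, 0.085, 0.0, -0.0]
ft_force: [0.1, 0.5, -0.9]
grip_width: 0.71
grasp_force: 0.0
```

Call:
jog_arm([
  [0,0,0.03,0,0,0,1],
  [0,0,0.06,0,0,0,1],
  [0,0,0.09,0,0,0,1],
  [0,0,0.09,0,0,0,1],
  [0,0,0.09,0,0,0,1],
])

```text
clock: 5.45
position: [0.5595, 0.3303, 0.0565]
ee_rot: [0.996, 0.085, -0.001, 0.0]
ft_force: [-0.7, 0.7, 0.6]
grip_width: 1.001
grasp_force: 0.0
```

Run:
```python
from h import *
s=optics.camera("side");p,R=now();o=get_obs();print(p,R[:,0],R[:,2],o["ft_force"],o["joint_pos"])
plan([((.560,.330,p[2]),Rt(9.8))])
o=cv2.resize(s["color"][220:320,150:250],(600,600),interpolation=cv2.INTER_CUBIC)
cv2.imwrite("pics/g3.png",o[:,:,::-1])
```

```text
[0.56055252 0.33122035 0.05844852] [0.98547638 0.16980675 0.00140779] [ 0.00115943  0.00156176 -0.99999811] [0.27844691 1.15142384 0.52127872] [-0.1896778   0.58270894 -0.56227812  1.53755807  0.33210746  1.11597718
 -2.2239666 ]
[-0.001, 0.001, -0.0, -0.001, -0.001, -0.0]
```

View pics/g3.png

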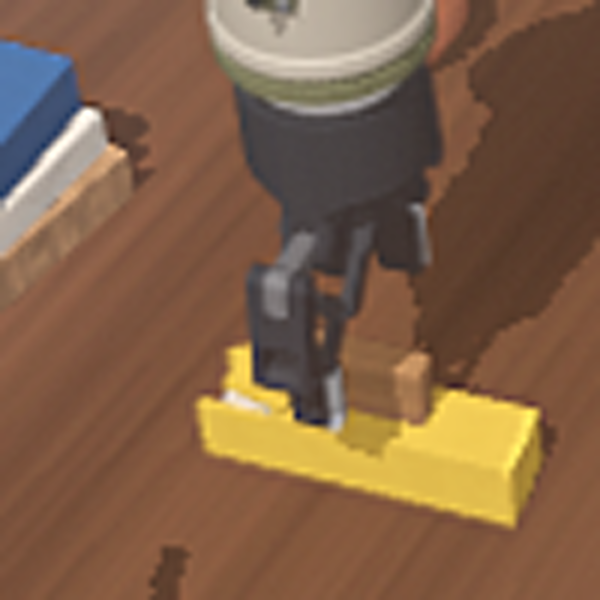

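Run:
```python
from h import *
s=optics.camera("side");p,R=now()
def pj(X):
    x=s["K"]@(s["R"]@np.array(X)+s["t"]); return np.round((x[:2]/x[2]-[150,220])*6)
def rayy(u,v,y):
    d=s["R"].T@np.linalg.inv(s["K"])@np.array([u,v,1.]); o=-s["R"].T@s["t"]; return (o+d*(y-o[1])/d[1]).round(4)
for c in ((295,415),(320,425),(343,425)): print(c,rayy(150+c[0]/6,220+c[1]/6,.373))
for dz in (0,.012,.025,-.02): print('pred near finger',dz,pj(p+R[:,2]*dz-R[:,1]*.0425), 'dx+-11', pj(p+R[:,2]*dz-R[:,1]*.0425-R[:,0]*.011))
P=cloud(s)
for v in (285,287,289,290): print(v,[tuple(P[v,u].round(3)) for u in (198,200,202,204,206)])
```

```text
(295, 415) [0.5648 0.373  0.0713]
(320, 425) [0.5526 0.373  0.0714]
(343, 425) [0.5407 0.373  0.0775]
pred near finger 0 [319. 443.] dx+-11 [343. 449.]
pred near finger 0.012 [321. 462.] dx+-11 [346. 468.]
pred near finger 0.025 [324. 482.] dx+-11 [348. 488.]
pred near finger -0.02 [315. 412.] dx+-11 [340. 418.]
285 [(np.float64(0.555), np.float64(0.387), np.float64(0.106)), (np.float64(0.537), np.float64(0.402), np.float64(0.131)), (np.float64(0.543), np.float64(0.387), np.float64(0.112)), (np.float64(0.545), np.float64(0.377), np.float64(0.102)), (np.float64(0.54), np.float64(0.376), np.float64(0.103))]
287 [(np.float64(0.555), np.float64(0.388), np.float64(0.1)), (np.float64(0.551), np.float64(0.386), np.float64(0.1)), (np.float64(0.545), np.float64(0.386), np.float64(0.103)), (np.float64(0.544), np.float64(0.379), np.float64(0.097)), (np.float64(0.541), np.float64(0.375), np.float64(0.094))]
289 [(np.float64(0.558), np.float64(0.385), np.float64(0.088)), (np.float64(0.551), np.float64(0.386), np.float64(0.093)), (np.float64(0.547), np.float64(0.384), np.float64(0.092)), (np.float64(0.545), np.float64(0.378), np.float64(0.088)), (np.float64(0.541), np.float64(0.377), np.float64(0.088))]
290 [(np.float64(0.585), np.float64(0.353), np.float64(0.037)), (np.float64(0.58), np.float64(0.352), np.float64(0.038)), (np.float64(0.547), np.float64(0.385), np.float64(0.09)), (np.float64(0.547), np.float64(0.377), np.float64(0.082)), (np.float64(0.567), np.float64(0.343), np.float64(0.036))]
```

Depth puts the open tips at z ≈ 0.085 where the state implies 0.046, as it did when they were shut. So the true tool height is about 38 mm above the reported height, while x and y agree. I go 28 mm lower and close, watching the force.

Call:
jog_arm([
  [0,0,0.015,0,0,0,1],
  [0,0,0.028,0,0,0,1],
  [0,0,0.028,0,0,0,1],
  [0,0,0.028,0,0,0,-1],
  [0,0,0.028,0,0,0,-1],
], grip_force=80)

```text
clock: 5.97
position: [0.5603, 0.3312, 0.0297]
ee_rot: [0.996, 0.085, 0.001, -0.001]
ft_force: [-0.1, -0.2, -0.2]
grip_width: 0.749
grasp_force: 0.0
```

Call:
jog_arm([
  [0,0,0,0,0,0,-1],
  [0,0,0,0,0,0,-1],
  [0,0,0,0,0,0,-1],
  [0,0,0,0,0,0,-1],
  [0,0,0,0,0,0,-1],
])

```text
clock: 6.38
position: [0.5602, 0.3308, 0.0293]
ee_rot: [0.996, 0.085, 0.0, -0.0]
ft_force: [-0.2, -0.8, -0.3]
grip_width: 0.148
grasp_force: 78.5
```

Call:
jog_arm([
  [0,0,0,0,0,0,-1],
  [0,0,0,0,0,0,-1],
  [0,0,0,0,0,0,-1],
  [0,0,0,0,0,0,-1],
])

```text
clock: 6.72
position: [0.5602, 0.3309, 0.0293]
ee_rot: [0.996, 0.085, 0.0, -0.0]
ft_force: [-0.2, -0.5, 0.9]
grip_width: 0.151
grasp_force: 78.4
```

Held (opening about 13 mm, 78 N). I now carry it, mouth slightly up, to the tray with the mouth turned to +y. Heights are relative: reported z minus 29.3 mm is the underside when level.

```bash
cat >> h.py <<'E'
def rows(wps,L=.12,A=.5,g=-1,p=None,R=None,n5=5):
    import json
    if p is None: p,R=now()
    for q,S in wps:
        q=np.array(q); w=Ro.from_matrix(R.T@S).as_rotvec()
        n=max(1,int(np.ceil(max(np.linalg.norm(q-p)/L,np.linalg.norm(w)/A))))
        dp=(q-p)/n
        for i in range(n):
            d=np.r_[R.T@dp,w/n]
            print(json.dumps([np.round(d*k/n5,3).tolist()+[g] for k in range(1,n5+1)]))
            p=p+dp; R=R@Ro.from_rotvec(w/n).as_matrix()
        p,R=q,S
E
python3 - <<'E'
from h import *
rows([((.56,.331,.12),Rt(9.8,-10)),((.484,-.02,.13),Rt(90,-10))],L=.13)
E
```

```text
[[-0.0, -0.0, -0.018, -0.0, 0.035, -0.0, -1], [-0.0, -0.0, -0.036, -0.0, 0.069, -0.0, -1], [-0.0, -0.0, -0.054, -0.0, 0.104, -0.0, -1], [-0.0, -0.0, -0.073, -0.001, 0.139, -0.0, -1], [-0.0, -0.0, -0.091, -0.001, 0.174, -0.0, -1]]
[[-0.009, 0.022, -0.002, 0.016, 0.0, -0.092, -1], [-0.017, 0.044, -0.004, 0.032, 0.0, -0.184, -1], [-0.026, 0.067, -0.007, 0.049, 0.0, -0.276, -1], [-0.035, 0.089, -0.009, 0.065, 0.0, -0.368, -1], [-0.044, 0.111, -0.011, 0.081, 0.0, -0.459, -1]]
[[-0.018, 0.016, -0.004, 0.016, 0.0, -0.092, -1], [-0.035, 0.032, -0.008, 0.032, 0.0, -0.184, -1], [-0.053, 0.047, -0.011, 0.049, 0.0, -0.276, -1], [-0.07, 0.063, -0.015, 0.065, 0.0, -0.368, -1], [-0.088, 0.079, -0.019, 0.081, 0.0, -0.459, -1]]
[[-0.023, 0.006, -0.005, 0.016, 0.0, -0.092, -1], [-0.045, 0.012, -0.009, 0.032, 0.0, -0.184, -1], [-0.068, 0.018, -0.014, 0.049, 0.0, -0.276, -1], [-0.091, 0.024, -0.019, 0.065, 0.0, -0.368, -1], [-0.114, 0.03, -0.023, 0.081, 0.0, -0.459, -1]]
```

Call:
jog_arm([
  [0,0,-0.018,0,0.02,0,-1],
  [0,0,-0.036,0,0.06,0,-1],
  [0,0,-0.054,0,0.1,0,-1],
  [0,0,-0.073,0,0.14,0,-1],
  [0,0,-0.091,0,0.174,0,-1],
])

```text
clock: 7.13
position: [0.5596, 0.3311, 0.121]
ee_rot: [0.992, 0.085, 0.088, -0.008]
ft_force: [0.7, 0.3, -2.5]
grip_width: 0.153
grasp_force: 78.3
```

Call:
jog_arm([
  [-0.009,0.022,-0.002,0.016,0,-0.092,-1],
  [-0.017,0.044,-0.004,0.032,0,-0.184,-1],
  [-0.026,0.067,-0.007,0.049,0,-0.276,-1],
  [-0.035,0.089,-0.009,0.065,0,-0.368,-1],
  [-0.044,0.111,-0.011,0.081,0,-0.459,-1],
])

```text
clock: 7.55
position: [0.5337, 0.2127, 0.1232]
ee_rot: [0.945, 0.314, 0.083, -0.028]
ft_force: [0.6, 0.4, -2.1]
grip_width: 0.15
grasp_force: 78.4
```

Call:
jog_arm([
  [-0.018,0.016,-0.004,0.016,0,-0.092,-1],
  [-0.035,0.032,-0.008,0.032,0,-0.184,-1],
  [-0.053,0.047,-0.011,0.049,0,-0.276,-1],
  [-0.07,0.063,-0.015,0.065,0,-0.368,-1],
  [-0.088,0.079,-0.019,0.081,0,-0.459,-1],
])

```text
clock: 7.97
position: [0.5085, 0.0958, 0.1266]
ee_rot: [0.847, 0.524, 0.075, -0.046]
ft_force: [-0.4, -0.8, -2.2]
grip_width: 0.154
grasp_force: 78.4
```

Call:
jog_arm([
  [-0.023,0.006,-0.005,0.016,0,-0.092,-1],
  [-0.045,0.012,-0.009,0.032,0,-0.184,-1],
  [-0.068,0.018,-0.014,0.049,0,-0.276,-1],
  [-0.091,0.024,-0.019,0.065,0,-0.368,-1],
  [-0.114,0.03,-0.023,0.081,0,-0.459,-1],
])

```text
clock: 8.38
position: [0.483, -0.0216, 0.1295]
ee_rot: [0.703, 0.705, 0.062, -0.062]
ft_force: [1.0, -0.2, -1.7]
grip_width: 0.147
grasp_force: 78.4
```

Run:
```python
from h import *
s=optics.camera("side");p,R=now();o=get_obs();print(o["clock"],p,R.round(3),o["ft_force"],o["joint_pos"],o["grip_width"])
P=cloud(s);hsv=cv2.cvtColor(s["color"],cv2.COLOR_RGB2HSV)
y=(abs(hsv[...,0].astype(int)-26)<5)&(hsv[...,1]>160)&(hsv[...,2]>140)&(P[...,2]>.03)&(np.linalg.norm(P[...,:2]-p[:2],axis=-1)<.13)
q=P[y]; t=(q-p)@R
print(y.sum(),'tool frame pct x,y,z',np.percentile(t,[1,5,50,95,99],axis=0).round(4))
im=s["color"][120:320,180:380]
cv2.imwrite("pics/c1.png",cv2.resize(im,(600,600),interpolation=cv2.INTER_CUBIC)[:,:,::-1])
```

```text
8.4333 [ 0.48243133 -0.02707437  0.12898143] [[-0.006  1.    -0.001]
 [ 0.985  0.006  0.173]
 [ 0.173 -0.    -0.985]] [-0.0512883  -6.5084256  -2.82249466] [ 0.7063201   0.17808008 -0.6671247   1.89985117 -0.07093733  1.11151939
  0.08422158] 0.15103337182358287
178 tool frame pct x,y,z [[-0.0524 -0.019  -0.0213]
 [-0.0443 -0.0185 -0.0193]
 [ 0.0433 -0.0159  0.0028]
 [ 0.0799  0.0172  0.0274]
 [ 0.0822  0.0248  0.0446]]
```

View pics/c1.png

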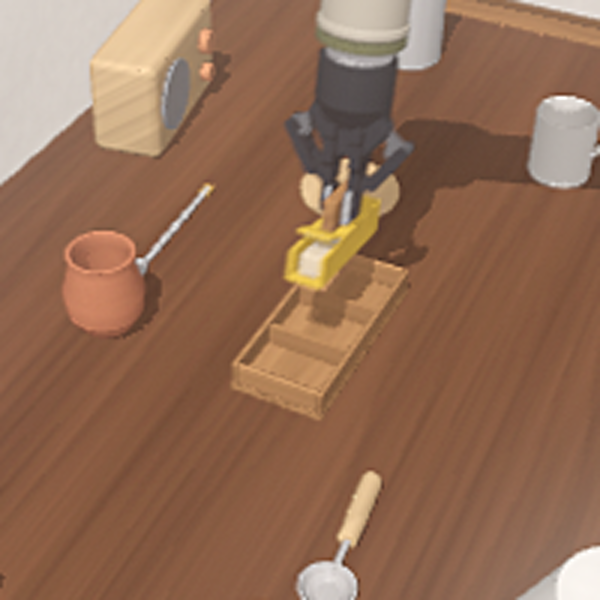

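The side view shows the tin held level-ish at crop (330,240), its mouth facing the camera with a white lump inside, and an empty tray below. Now I use the mouth's lower corner (about crop (322,288)) to settle whether the 38 mm offset lies along world z or along the tool axis.

```bash
cat >> h.py <<'E'
def ymask(s):
    hsv=cv2.cvtColor(s["color"],cv2.COLOR_RGB2HSV)
    return (abs(hsv[...,0].astype(int)-27)<6)&(hsv[...,1]>150)&(hsv[...,2]>110)
def pj(c,X):
    x=c["K"]@(c["R"]@np.array(X)+c["t"]); return np.round(x[:2]/x[2],1)
def rayax(c,u,v,ax,val):
    d=c["R"].T@np.linalg.inv(c["K"])@np.array([u,v,1.]); o=-c["R"].T@c["t"]; return o+d*(val-o[ax])/d[ax]
E
python3 - <<'E'
from h import *
s=optics.camera("side");p,R=now();print(p)
y=ymask(s); y[:, :240]=0; y[:,330:]=0; y[:150]=0;y[260:]=0
v,u=np.nonzero(y); print('n',len(u),'bottom rows',[(r,u[v==r].min(),u[v==r].max()) for r in range(v.max()-4,v.max()+1)],'left',[(c,v[u==c].min(),v[u==c].max()) for c in range(u.min(),u.min()+4)],'right',[(c,v[u==c].min(),v[u==c].max()) for c in range(u.max()-2,u.max()+1)])
for n,off,d in (('H1',.038,.067),('H2',0,.029)):
    print(n,[pj(s,p+[0,0,off]+R@np.array(q)).tolist() for q in ((.073,-.018,d),(.073,.018,d),(.073,.018,d-.036),(-.073,-.018,d),(-.073,-.018,d-.036))])
E
```

```text
[ 0.48298758 -0.02484537  0.12896713]
n 206 bottom rows [(210, np.int64(278), np.int64(291)), (211, np.int64(278), np.int64(290)), (212, np.int64(281), np.int64(289)), (213, np.int64(284), np.int64(289)), (214, np.int64(288), np.int64(288))] left [(278, np.int64(208), np.int64(211)), (279, np.int64(202), np.int64(211)), (280, np.int64(201), np.int64(211)), (281, np.int64(200), np.int64(212))] right [(304, np.int64(185), np.int64(196)), (305, np.int64(186), np.int64(195)), (306, np.int64(186), np.int64(187))]
H1 [[287.0, 215.9], [275.8, 212.3], [276.9, 201.6], [305.3, 196.1], [306.8, 186.0]]
H2 [[287.9, 214.7], [276.7, 211.2], [277.9, 200.5], [306.1, 195.1], [307.6, 185.0]]
```

```bash
cat >> h.py <<'E'
BAY={'A':(.481,-.0635),'B':(.483,.0075),'C':(.485,.0785)}
OFF,D=0.0,.029   # H2 by default
def tcp(M,th,psi=90):
    R=Rt(psi,th); return np.array(M)-[0,0,OFF]-R@np.array([.073,0,D-.004]),R
def lumps():
    out=[]
    for n in("side","top"):
        c=optics.camera(n); P=cloud(c); hsv=cv2.cvtColor(c["color"],cv2.COLOR_RGB2HSV)
        m=(hsv[...,1]<90)&(hsv[...,2]>140)&(abs(P[...,0]-.483)<.09)&(abs(P[...,1]-.0)<.2)&(P[...,2]<.16)&(P[...,2]>.0)
        k,l,st,ce=cv2.connectedComponentsWithStats(m.astype(np.uint8))
        for i in range(1,k):
            if st[i,4]>=8: out.append((n,int(st[i,4]),ce[i].round().astype(int).tolist(),np.median(P[l==i],0).round(3).tolist()))
    return out
E
python3 - <<'E'
from h import *
print(lumps())
rows([tcp((.481,-.0785,.06),0)])
p,R=tcp((.481,-.0785,.06),0)
rows([tcp((.481,-.0785,.06),16)],p=p,R=R)
E
```

```text
[('side', 12, [296, 191], [0.472, -0.018, 0.151]), ('side', 73, [286, 204], [0.482, 0.037, 0.134]), ('top', 22, [267, 224], [0.48, 0.037, 0.139])]
[[-0.014, -0.0, 0.002, 0.0, -0.018, -0.0, -1], [-0.027, -0.0, 0.004, 0.0, -0.035, -0.001, -1], [-0.041, -0.001, 0.006, 0.0, -0.053, -0.001, -1], [-0.055, -0.001, 0.008, 0.0, -0.07, -0.002, -1], [-0.068, -0.001, 0.01, 0.0, -0.088, -0.002, -1]]
[[-0.013, -0.0, 0.003, 0.0, -0.018, -0.0, -1], [-0.027, -0.0, 0.007, 0.0, -0.035, -0.001, -1], [-0.04, -0.001, 0.01, 0.0, -0.053, -0.001, -1], [-0.054, -0.001, 0.013, 0.0, -0.07, -0.002, -1], [-0.067, -0.001, 0.016, 0.0, -0.088, -0.002, -1]]
[[0.002, -0.0, -0.004, -0.0, -0.056, -0.0, -1], [0.004, -0.0, -0.008, -0.0, -0.112, -0.0, -1], [0.006, -0.0, -0.011, -0.0, -0.168, -0.0, -1], [0.008, -0.0, -0.015, -0.0, -0.223, -0.0, -1], [0.01, -0.0, -0.019, -0.0, -0.279, -0.0, -1]]
```

Call:
jog_arm([
  [-0.014,0,0.002,0,-0.018,0,-1],
  [-0.027,0,0.004,0,-0.035,0,-1],
  [-0.041,-0.001,0.006,0,-0.053,-0.001,-1],
  [-0.055,-0.001,0.008,0,-0.07,-0.002,-1],
  [-0.068,-0.001,0.01,0,-0.088,-0.002,-1],
])

```text
clock: 9.0
position: [0.4821, -0.0872, 0.107]
ee_rot: [0.706, 0.706, 0.03, -0.03]
ft_force: [0.2, 0.2, -2.4]
grip_width: 0.153
grasp_force: 78.4
```

Call:
jog_arm([
  [-0.013,0,0.003,0,-0.018,0,-1],
  [-0.027,0,0.007,0,-0.035,0,-1],
  [-0.04,-0.001,0.01,0,-0.053,-0.001,-1],
  [-0.054,-0.001,0.013,0,-0.07,-0.002,-1],
  [-0.067,-0.001,0.016,0,-0.088,-0.002,-1],
])

```text
clock: 9.42
position: [0.4812, -0.1526, 0.0854]
ee_rot: [0.706, 0.708, -0.001, 0.001]
ft_force: [-1.0, -0.4, -2.1]
grip_width: 0.15
grasp_force: 78.4
```

Call:
jog_arm([
  [0.002,0,-0.004,0,-0.056,0,-1],
  [0.004,0,-0.008,0,-0.112,0,-1],
  [0.006,0,-0.011,0,-0.168,0,-1],
  [0.008,0,-0.015,0,-0.223,0,-1],
  [0.01,0,-0.019,0,-0.279,0,-1],
])

```text
clock: 9.83
position: [0.4817, -0.1415, 0.1052]
ee_rot: [0.699, 0.701, -0.099, 0.1]
ft_force: [0.2, 0.1, -2.0]
grip_width: 0.153
grasp_force: 78.4
```

```bash
cat > t.py <<'E'
from h import *
o=get_obs();p,R=now();print(o["clock"],p.round(4),'theta',np.degrees(np.arcsin(-R[2,0])).round(1),o["joint_pos"].round(2),o["ft_force"].round(1))
for l in lumps(): print(l)
s=optics.camera("side");y=ymask(s); 
y[:,:240]=0;y[:,350:]=0;y[:130]=0;y[280:]=0
k,l,st,ce=cv2.connectedComponentsWithStats(y.astype(np.uint8)); y=l==(1+np.argmax(st[1:,4]))
v,u=np.nonzero(y); print('n',len(u),'bottom',[(r,u[v==r].min(),u[v==r].max()) for r in range(v.max()-2,v.max()+1)],'left',[(c,v[u==c].min(),v[u==c].max()) for c in range(u.min(),u.min()+3)],'right',[(c,v[u==c].min(),v[u==c].max()) for c in range(u.max()-2,u.max()+1)])
for n,off,d in (('H1',.038,.067),('H2',0,.029)):
    print(n,[pj(s,p+[0,0,off]+R@np.array(q)).tolist() for q in ((.073,-.018,d),(.073,.018,d),(.073,.018,d-.036),(-.073,-.018,d),(-.073,-.018,d-.036))], 'mouth',(p+[0,0,off]+R@np.array([.073,0,d-.004])).round(4))
E
python3 t.py
```

```text
9.8333 [ 0.4817 -0.1415  0.1052] theta 16.2 [ 0.54  0.19 -0.59  1.95  0.44  1.08 -0.26] [ 0.2  0.1 -2. ]
('side', 20, [291, 191], [0.556, -0.196, 0.008])
('side', 44, [301, 196], [0.481, -0.087, 0.086])
n 176 bottom [(203, np.int64(296), np.int64(304)), (204, np.int64(299), np.int64(304)), (205, np.int64(303), np.int64(303))] left [(294, np.int64(195), np.int64(202)), (295, np.int64(193), np.int64(202)), (296, np.int64(189), np.int64(203))] right [(309, np.int64(184), np.int64(193)), (310, np.int64(183), np.int64(192)), (311, np.int64(183), np.int64(184))]
H1 [[305.6, 202.7], [295.3, 199.7], [294.6, 192.8], [321.9, 170.5], [321.7, 163.3]] mouth [ 0.4818 -0.089   0.0624]
H2 [[304.4, 204.9], [294.1, 201.8], [293.3, 195.0], [320.8, 172.5], [320.6, 165.3]] mouth [ 0.4817 -0.0784  0.0609]
```

The tool-axis hypothesis fits (corner seen at (303,205), predicted (304,205)), so mouth positions are now trusted. Nothing slides at 16°, so I tip further in steps.

Run:
```python
from h import *
M=(.481,-.0785,.058)
rows([tcp(M,22)]); p,R=tcp(M,22); rows([tcp(M,27)],p=p,R=R); p,R=tcp(M,27); rows([tcp(M,32)],p=p,R=R)
p,R=tcp(M,27); rows([tcp(M,0)],p=p,R=R)
```

```text
[[0.0, -0.0, -0.001, 0.0, -0.021, 0.001, -1], [0.001, -0.0, -0.002, 0.001, -0.042, 0.002, -1], [0.001, -0.0, -0.003, 0.001, -0.063, 0.003, -1], [0.002, -0.001, -0.004, 0.002, -0.084, 0.004, -1], [0.002, -0.001, -0.005, 0.002, -0.106, 0.005, -1]]
[[0.0, -0.0, -0.001, -0.0, -0.017, -0.0, -1], [0.001, -0.0, -0.003, -0.0, -0.035, -0.0, -1], [0.001, -0.0, -0.004, -0.0, -0.052, -0.0, -1], [0.002, -0.0, -0.005, -0.0, -0.07, -0.0, -1], [0.002, -0.0, -0.006, -0.0, -0.087, -0.0, -1]]
[[0.0, -0.0, -0.001, 0.0, -0.017, -0.0, -1], [0.001, -0.0, -0.003, 0.0, -0.035, -0.0, -1], [0.001, -0.0, -0.004, 0.0, -0.052, -0.0, -1], [0.002, -0.0, -0.005, 0.0, -0.07, -0.0, -1], [0.002, -0.0, -0.006, 0.0, -0.087, -0.0, -1]]
[[-0.001, 0.0, 0.007, 0.0, 0.094, -0.0, -1], [-0.001, 0.0, 0.014, 0.0, 0.188, -0.0, -1], [-0.002, 0.0, 0.022, 0.0, 0.283, -0.0, -1], [-0.003, 0.0, 0.029, 0.0, 0.377, -0.0, -1], [-0.003, 0.0, 0.036, 0.0, 0.471, -0.0, -1]]
```

Call:
jog_arm([
  [0.001,0,-0.003,0,-0.05,0.002,-1],
  [0.002,-0.001,-0.005,0.002,-0.106,0.005,-1],
])

```text
clock: 10.15
position: [0.4803, -0.14, 0.1093]
ee_rot: [0.697, 0.691, -0.136, 0.135]
ft_force: [-1.1, 0.3, -2.6]
grip_width: 0.153
grasp_force: 78.4
```

```bash
python3 t.py | grep -v H1
```

```text
10.15 [ 0.4803 -0.14    0.1093] theta 22.1 [ 0.47  0.2  -0.6   1.97  0.55  1.13 -0.4 ] [-1.1  0.3 -2.6]
('side', 17, [291, 191], [0.56, -0.195, 0.007])
('side', 41, [301, 196], [0.48, -0.086, 0.085])
n 190 bottom [(203, np.int64(296), np.int64(304)), (204, np.int64(299), np.int64(304)), (205, np.int64(303), np.int64(304))] left [(294, np.int64(197), np.int64(199)), (295, np.int64(191), np.int64(202)), (296, np.int64(190), np.int64(203))] right [(312, np.int64(182), np.int64(188)), (313, np.int64(180), np.int64(187)), (314, np.int64(182), np.int64(182))]
H2 [[305.0, 204.9], [294.8, 201.8], [293.6, 195.8], [321.5, 169.8], [321.0, 163.3]] mouth [ 0.4807 -0.0818  0.0587]
```

Call:
jog_arm([
  [0.001,0,-0.003,0,-0.04,0,-1],
  [0.002,0,-0.006,0,-0.087,0,-1],
])

```text
clock: 10.47
position: [0.48, -0.1359, 0.114]
ee_rot: [0.69, 0.685, -0.166, 0.165]
ft_force: [-0.5, 0.4, -2.9]
grip_width: 0.151
grasp_force: 78.4
```

```bash
python3 t.py | grep -v H1
```

```text
10.4667 [ 0.48   -0.1359  0.114 ] theta 27.0 [ 0.41  0.21 -0.6   1.97  0.64  1.18 -0.5 ] [-0.5  0.4 -2.9]
('side', 19, [290, 190], [0.561, -0.193, 0.009])
('side', 44, [301, 197], [0.479, -0.082, 0.083])
n 162 bottom [(202, np.int64(295), np.int64(304)), (203, np.int64(297), np.int64(304)), (204, np.int64(300), np.int64(304))] left [(294, np.int64(197), np.int64(199)), (295, np.int64(191), np.int64(202)), (296, np.int64(190), np.int64(202))] right [(310, np.int64(183), np.int64(191)), (311, np.int64(182), np.int64(188)), (312, np.int64(181), np.int64(181))]
H2 [[305.2, 204.8], [295.0, 201.7], [293.4, 196.5], [321.4, 167.6], [320.5, 161.8]] mouth [ 0.4804 -0.0822  0.0586]
```

Call:
jog_arm([
  [0.001,0,-0.002,0,-0.03,0,-1],
  [0.001,0,-0.004,0,-0.058,0,-1],
])

```text
clock: 10.78
position: [0.48, -0.1324, 0.1169]
ee_rot: [0.685, 0.681, -0.185, 0.184]
ft_force: [-0.5, 0.1, -1.8]
grip_width: 0.15
grasp_force: 78.5
```

```bash
python3 t.py | grep -v H1
```

```text
10.7833 [ 0.48   -0.1324  0.1169] theta 30.3 [ 0.37  0.23 -0.61  1.97  0.69  1.22 -0.57] [-0.5  0.1 -1.8]
('side', 12, [290, 190], [0.564, -0.195, 0.009])
('side', 55, [300, 199], [0.479, -0.076, 0.081])
n 124 bottom [(199, np.int64(294), np.int64(305)), (200, np.int64(304), np.int64(304)), (201, np.int64(303), np.int64(304))] left [(294, np.int64(197), np.int64(199)), (295, np.int64(191), np.int64(198)), (296, np.int64(190), np.int64(195))] right [(309, np.int64(183), np.int64(187)), (310, np.int64(182), np.int64(185)), (311, np.int64(182), np.int64(182))]
H2 [[305.3, 204.8], [295.0, 201.7], [293.2, 197.0], [321.2, 166.3], [320.0, 161.0]] mouth [ 0.4803 -0.082   0.0585]
```

```bash
python3 -c "
from h import *
for i in range(2): print(get_obs()['clock'],[l for l in lumps() if l[3][2]>.01 or l[0]=='top'])"
```

```text
10.9333 [('side', 65, [300, 199], [0.479, -0.074, 0.08])]
11.0333 [('side', 69, [300, 200], [0.478, -0.073, 0.078])]
```

```bash
cat > poll.py <<'E'
from h import *
import sys
for i in range(int(sys.argv[1])):
    L=[l for l in lumps() if (l[3][2]>.012 and abs(l[3][0]-.483)<.06)]
    print(get_obs()['clock'],L)
    if any(l[3][2]<.045 for l in L): break
E
python3 poll.py 6
```

```text
11.2333 [('side', 86, [298, 205], [0.478, -0.06, 0.063])]
11.3333 [('side', 76, [297, 215], [0.477, -0.057, 0.026])]
```

Call:
jog_arm([
  [-0.001,0,0.01,0,0.12,0,-1],
  [-0.002,0,0.02,0,0.24,0,-1],
  [-0.002,0,0.024,0,0.3,0,-1],
])

```text
clock: 11.58
position: [0.4807, -0.1471, 0.0978]
ee_rot: [0.705, 0.701, -0.079, 0.081]
ft_force: [-1.1, -0.9, -1.7]
grip_width: 0.148
grasp_force: 78.4
```

```bash
python3 t.py | grep -v H1
```

```text
11.5833 [ 0.4807 -0.1471  0.0978] theta 12.9 [ 0.58  0.2  -0.58  1.95  0.39  1.05 -0.19] [-1.1 -0.9 -1.7]
('side', 13, [310, 180], [0.47, -0.132, 0.12])
('side', 19, [291, 191], [0.558, -0.194, 0.007])
('side', 57, [301, 197], [0.48, -0.089, 0.082])
('side', 78, [298, 215], [0.476, -0.057, 0.026])
n 166 bottom [(203, np.int64(298), np.int64(305)), (204, np.int64(301), np.int64(305)), (205, np.int64(304), np.int64(305))] left [(295, np.int64(196), np.int64(198)), (296, np.int64(194), np.int64(202)), (297, np.int64(189), np.int64(202))] right [(314, np.int64(181), np.int64(181)), (315, np.int64(179), np.int64(180)), (316, np.int64(176), np.int64(178))]
H2 [[304.8, 205.4], [294.5, 202.3], [294.1, 195.0], [321.4, 174.8], [321.5, 167.3]] mouth [ 0.4812 -0.0816  0.0571]
```

One lump landed in the -y bay at (476,-57) mm and the next is held back. Now the middle bay.

Run:
```python
from h import *
M=(.463,-.0105,.059)
w=[tcp(M,5),tcp(M,27),tcp(M,30.5)]
rows(w[:1]);
for a,b in zip(w,w[1:]): rows([b],p=a[0],R=a[1])
```

```text
[[0.013, -0.003, -0.002, -0.0, 0.029, -0.001, -1], [0.026, -0.007, -0.003, -0.0, 0.058, -0.003, -1], [0.039, -0.01, -0.005, -0.001, 0.086, -0.004, -1], [0.052, -0.014, -0.006, -0.001, 0.115, -0.005, -1], [0.065, -0.017, -0.008, -0.001, 0.144, -0.007, -1]]
[[0.003, -0.0, -0.005, -0.0, -0.077, 0.0, -1], [0.006, -0.0, -0.01, -0.0, -0.154, 0.0, -1], [0.009, -0.0, -0.015, -0.0, -0.23, 0.0, -1], [0.012, -0.0, -0.02, -0.0, -0.307, 0.0, -1], [0.015, -0.0, -0.026, -0.0, -0.384, 0.0, -1]]
[[0.0, -0.0, -0.001, 0.0, -0.012, -0.0, -1], [0.001, -0.0, -0.002, 0.0, -0.024, -0.0, -1], [0.001, -0.0, -0.003, 0.0, -0.037, -0.0, -1], [0.001, -0.0, -0.004, 0.0, -0.049, -0.0, -1], [0.002, -0.0, -0.004, 0.0, -0.061, -0.0, -1]]
```

Call:
jog_arm([
  [0.013,-0.003,-0.002,0,0.029,-0.001,-1],
  [0.026,-0.007,-0.003,0,0.058,-0.003,-1],
  [0.039,-0.01,-0.005,-0.001,0.086,-0.004,-1],
  [0.052,-0.014,-0.006,-0.001,0.115,-0.005,-1],
  [0.065,-0.017,-0.008,-0.001,0.144,-0.007,-1],
])

```text
clock: 12.15
position: [0.463, -0.0775, 0.0901]
ee_rot: [0.704, 0.709, -0.031, 0.03]
ft_force: [-0.3, 0.4, -1.9]
grip_width: 0.154
grasp_force: 78.5
```

Call:
jog_arm([
  [0.003,0,-0.005,0,-0.077,0,-1],
  [0.006,0,-0.01,0,-0.154,0,-1],
  [0.009,0,-0.015,0,-0.23,0,-1],
  [0.012,0,-0.02,0,-0.307,0,-1],
  [0.015,0,-0.026,0,-0.384,0,-1],
])

```text
clock: 12.57
position: [0.464, -0.0608, 0.1159]
ee_rot: [0.685, 0.689, -0.165, 0.168]
ft_force: [-0.3, 0.3, -3.2]
grip_width: 0.152
grasp_force: 78.5
```

Call:
jog_arm([
  [0.001,0,-0.002,0,-0.03,0,-1],
  [0.002,0,-0.004,0,-0.061,0,-1],
])

```text
clock: 12.73
position: [0.4639, -0.0561, 0.1179]
ee_rot: [0.679, 0.685, -0.185, 0.188]
ft_force: [0.3, -0.3, -2.1]
grip_width: 0.149
grasp_force: 78.5
```

```bash
python3 t.py | grep -v H1; python3 poll.py 1
```

```text
12.7333 [ 0.4639 -0.0561  0.1179] theta 30.6 [ 0.28  0.23 -0.69  1.98  0.66  1.29 -0.7 ] [ 0.3 -0.3 -2.1]
('side', 20, [291, 191], [0.558, -0.194, 0.008])
('side', 69, [295, 215], [0.462, 0.001, 0.079])
n 175 bottom [(217, np.int64(301), np.int64(301)), (218, np.int64(300), np.int64(300)), (219, np.int64(300), np.int64(300))] left [(289, np.int64(213), np.int64(213)), (290, np.int64(207), np.int64(215)), (291, np.int64(205), np.int64(211))] right [(308, np.int64(194), np.int64(199)), (309, np.int64(196), np.int64(196)), (310, np.int64(195), np.int64(195))]
H2 [[301.0, 219.7], [290.3, 216.4], [288.3, 212.1], [317.2, 178.9], [316.0, 173.7]] mouth [ 0.4635 -0.006   0.0592]
12.9833 [('side', 94, [294, 222], [0.461, 0.014, 0.057])]
```

Call:
jog_arm([
  [-0.001,0,0.01,0,0.12,0,-1],
  [-0.002,0,0.02,0,0.24,0,-1],
  [-0.002,0,0.024,0,0.3,0,-1],
])

```text
clock: 13.23
position: [0.464, -0.0754, 0.0984]
ee_rot: [0.702, 0.703, -0.079, 0.081]
ft_force: [-0.9, -0.8, -2.5]
grip_width: 0.147
grasp_force: 78.4
```

```bash
python3 t.py | grep -v H1
python3 - <<'E'
from h import *
M=(.505,-.016,.059)
w=[tcp(M,8),tcp(M,27),tcp(M,30.5)]
rows(w[:1]);
for a,b in zip(w,w[1:]): rows([b],p=a[0],R=a[1])
E
```

```text
13.2333 [ 0.464  -0.0754  0.0984] theta 13.0 [ 0.52  0.16 -0.66  2.    0.37  1.07 -0.32] [-0.9 -0.8 -2.5]
('side', 24, [292, 191], [0.555, -0.194, 0.008])
('side', 13, [306, 192], [0.454, -0.059, 0.125])
('side', 19, [299, 208], [0.465, -0.031, 0.077])
('side', 85, [293, 230], [0.46, 0.015, 0.027])
n 238 bottom [(217, np.int64(294), np.int64(301)), (218, np.int64(297), np.int64(301)), (219, np.int64(300), np.int64(301))] left [(291, np.int64(209), np.int64(213)), (292, np.int64(208), np.int64(216)), (293, np.int64(203), np.int64(216))] right [(311, np.int64(194), np.int64(199)), (312, np.int64(197), np.int64(199)), (313, np.int64(197), np.int64(197))]
H2 [[301.1, 219.7], [290.5, 216.3], [289.9, 209.0], [318.4, 186.9], [318.4, 179.3]] mouth [ 0.4641 -0.0099  0.0576]
[[-0.002, 0.008, 0.001, 0.0, 0.019, -0.0, -1], [-0.003, 0.017, 0.003, 0.0, 0.037, -0.0, -1], [-0.005, 0.025, 0.004, 0.0, 0.056, -0.001, -1], [-0.007, 0.033, 0.005, 0.001, 0.075, -0.001, -1], [-0.008, 0.042, 0.007, 0.001, 0.093, -0.001, -1]]
[[0.002, -0.0, -0.004, -0.0, -0.066, 0.0, -1], [0.005, -0.0, -0.009, -0.0, -0.133, 0.0, -1], [0.007, -0.0, -0.013, -0.0, -0.199, 0.0, -1], [0.01, -0.0, -0.018, -0.0, -0.265, 0.0, -1], [0.012, -0.0, -0.022, -0.0, -0.332, 0.0, -1]]
[[0.0, -0.0, -0.001, 0.0, -0.012, -0.0, -1], [0.001, -0.0, -0.002, 0.0, -0.024, -0.0, -1], [0.001, -0.0, -0.003, 0.0, -0.037, -0.0, -1], [0.001, -0.0, -0.004, 0.0, -0.049, -0.0, -1], [0.002, -0.0, -0.004, 0.0, -0.061, -0.0, -1]]
```

Second lump is in the middle bay at (460,15) mm. The third goes beside it.

Call:
jog_arm([
  [-0.002,0.008,0.001,0,0.019,0,-1],
  [-0.003,0.017,0.003,0,0.037,0,-1],
  [-0.005,0.025,0.004,0,0.056,0,-1],
  [-0.007,0.033,0.005,0,0.075,0,-1],
  [-0.008,0.042,0.007,0,0.093,0,-1],
])

```text
clock: 13.8
position: [0.5066, -0.082, 0.0928]
ee_rot: [0.704, 0.707, -0.048, 0.048]
ft_force: [-0.2, -0.1, -3.2]
grip_width: 0.149
grasp_force: 78.4
```

Call:
jog_arm([
  [0.002,0,-0.004,0,-0.066,0,-1],
  [0.005,0,-0.009,0,-0.133,0,-1],
  [0.007,0,-0.013,0,-0.199,0,-1],
  [0.01,0,-0.018,0,-0.265,0,-1],
  [0.012,0,-0.022,0,-0.332,0,-1],
])

```text
clock: 14.22
position: [0.5065, -0.0664, 0.1134]
ee_rot: [0.686, 0.689, -0.165, 0.166]
ft_force: [0.0, -0.8, -2.6]
grip_width: 0.152
grasp_force: 78.5
```

Call:
jog_arm([
  [0.001,0,-0.002,0,-0.03,0,-1],
  [0.002,0,-0.004,0,-0.061,0,-1],
])

```text
clock: 14.38
position: [0.5062, -0.0622, 0.1153]
ee_rot: [0.68, 0.684, -0.185, 0.186]
ft_force: [0.8, 0.2, -3.5]
grip_width: 0.151
grasp_force: 78.5
```

```bash
python3 t.py | grep -v H1
```

```text
14.3833 [ 0.5062 -0.0622  0.1153] theta 30.5 [ 0.24  0.32 -0.63  1.89  0.7   1.31 -0.68] [ 0.8  0.2 -3.5]
('side', 13, [285, 206], [0.505, -0.018, 0.083])
('side', 80, [298, 215], [0.476, -0.058, 0.025])
('side', 86, [293, 230], [0.459, 0.016, 0.027])
('top', 76, [308, 226], [0.479, -0.064, 0.031])
('top', 67, [279, 233], [0.461, 0.009, 0.031])
n 191 bottom [(213, np.int64(281), np.int64(289)), (214, np.int64(284), np.int64(287)), (215, np.int64(287), np.int64(288))] left [(277, np.int64(208), np.int64(208)), (278, np.int64(202), np.int64(210)), (279, np.int64(201), np.int64(212))] right [(294, np.int64(192), np.int64(194)), (295, np.int64(193), np.int64(198)), (296, np.int64(194), np.int64(195))]
H2 [[289.2, 215.3], [278.7, 212.1], [276.5, 207.7], [305.6, 175.3], [304.1, 170.0]] mouth [ 0.5059 -0.0119  0.0568]
```

```bash
cat > poll.py <<'E'
from h import *
import sys
n,xmin,ystop=int(sys.argv[1]),float(sys.argv[2]),float(sys.argv[3])
for i in range(n):
    L=[l for l in lumps() if l[0]=='side' and l[3][2]>.012 and xmin<l[3][0]<.54]
    print(get_obs()['clock'],L)
    if any(l[3][1]>ystop for l in L): break
E
python3 poll.py 5 .488 .006
```

```text
14.6333 [('side', 23, [285, 207], [0.504, -0.015, 0.082])]
14.7333 [('side', 26, [284, 207], [0.505, -0.015, 0.082])]
14.8333 [('side', 26, [284, 207], [0.506, -0.014, 0.082])]
14.9333 [('side', 29, [285, 207], [0.504, -0.014, 0.083])]
15.0333 [('side', 32, [284, 207], [0.505, -0.014, 0.082])]
```

Call:
jog_arm([
  [0,0,-0.002,0,-0.025,0,-1],
])

```text
clock: 15.12
position: [0.5054, -0.0637, 0.1178]
ee_rot: [0.679, 0.68, -0.194, 0.195]
ft_force: [-0.7, -0.5, -3.2]
grip_width: 0.151
grasp_force: 78.5
```

```bash
python3 poll.py 6 .488 .006
```

```text
15.2167 [('side', 39, [284, 208], [0.504, -0.011, 0.082])]
15.3167 [('side', 47, [284, 209], [0.502, -0.007, 0.081])]
15.4167 [('side', 56, [284, 209], [0.503, -0.006, 0.079])]
15.5167 [('side', 64, [284, 210], [0.503, -0.005, 0.078])]
15.6167 [('side', 65, [284, 210], [0.504, -0.004, 0.077])]
15.7167 [('side', 70, [283, 212], [0.503, 0.003, 0.071])]
```

```bash
python3 poll.py 2 .488 .010
```

```text
15.8167 [('side', 83, [282, 225], [0.501, 0.012, 0.029])]
```

Call:
jog_arm([
  [-0.001,0,0.01,0,0.12,0,-1],
  [-0.002,0,0.02,0,0.24,0,-1],
  [-0.002,0,0.028,0,0.34,0,-1],
])

```text
clock: 16.07
position: [0.5065, -0.0791, 0.0954]
ee_rot: [0.702, 0.705, -0.073, 0.076]
ft_force: [-0.7, -0.8, -2.7]
grip_width: 0.153
grasp_force: 78.5
```

```bash
python3 t.py | grep -v H1
python3 - <<'E'
from h import *
M=(.466,.055,.059)
w=[tcp(M,6),tcp(M,27),tcp(M,31)]
rows(w[:1]);
for a,b in zip(w,w[1:]): rows([b],p=a[0],R=a[1])
E
```

```text
16.0667 [ 0.5065 -0.0791  0.0954] theta 12.1 [ 0.49  0.26 -0.64  1.9   0.41  1.09 -0.33] [-0.7 -0.8 -2.7]
('side', 9, [294, 190], [0.496, -0.064, 0.113])
('side', 30, [286, 205], [0.506, -0.029, 0.078])
('side', 77, [297, 215], [0.477, -0.059, 0.026])
('side', 87, [282, 225], [0.502, 0.007, 0.026])
('side', 86, [293, 230], [0.46, 0.015, 0.027])
n 180 bottom [(212, np.int64(281), np.int64(289)), (213, np.int64(284), np.int64(290)), (214, np.int64(287), np.int64(290))] left [(280, np.int64(204), np.int64(211)), (281, np.int64(203), np.int64(212)), (282, np.int64(198), np.int64(212))] right [(296, np.int64(193), np.int64(203)), (297, np.int64(192), np.int64(200)), (298, np.int64(192), np.int64(193))]
H2 [[289.0, 215.7], [278.5, 212.5], [277.8, 205.0], [306.6, 183.9], [306.5, 176.3]] mouth [ 0.5063 -0.013   0.0556]
[[0.013, -0.008, -0.002, -0.0, 0.022, -0.0, -1], [0.027, -0.016, -0.004, -0.0, 0.045, -0.001, -1], [0.04, -0.023, -0.007, -0.0, 0.067, -0.001, -1], [0.053, -0.031, -0.009, -0.0, 0.09, -0.002, -1], [0.066, -0.039, -0.011, -0.0, 0.112, -0.002, -1]]
[[0.003, -0.0, -0.005, -0.0, -0.073, 0.0, -1], [0.006, -0.0, -0.01, -0.0, -0.147, 0.0, -1], [0.008, -0.0, -0.015, -0.0, -0.22, 0.0, -1], [0.011, -0.0, -0.02, -0.0, -0.293, 0.0, -1], [0.014, -0.0, -0.025, -0.0, -0.367, 0.0, -1]]
[[0.0, -0.0, -0.001, 0.0, -0.014, -0.0, -1], [0.001, -0.0, -0.002, 0.0, -0.028, -0.0, -1], [0.001, -0.0, -0.003, 0.0, -0.042, -0.0, -1], [0.002, -0.0, -0.004, 0.0, -0.056, -0.0, -1], [0.002, -0.0, -0.005, 0.0, -0.07, -0.0, -1]]
```

Three lumps are placed (1 in -y, 2 in the middle). Now the +y bay.

Call:
jog_arm([
  [0.013,-0.008,-0.002,0,0.022,0,-1],
  [0.027,-0.016,-0.004,0,0.045,0,-1],
  [0.04,-0.023,-0.007,0,0.067,0,-1],
  [0.053,-0.031,-0.009,0,0.09,0,-1],
  [0.066,-0.039,-0.011,0,0.112,0,-1],
])

```text
clock: 16.63
position: [0.4656, -0.0106, 0.0913]
ee_rot: [0.704, 0.708, -0.037, 0.037]
ft_force: [-0.9, -0.3, -1.7]
grip_width: 0.151
grasp_force: 78.5
```

Call:
jog_arm([
  [0.003,0,-0.005,0,-0.073,0,-1],
  [0.006,0,-0.01,0,-0.147,0,-1],
  [0.008,0,-0.015,0,-0.22,0,-1],
  [0.011,0,-0.02,0,-0.293,0,-1],
  [0.014,0,-0.025,0,-0.367,0,-1],
])

```text
clock: 17.05
position: [0.4666, 0.0056, 0.1157]
ee_rot: [0.685, 0.689, -0.165, 0.168]
ft_force: [-1.0, -0.1, -3.3]
grip_width: 0.152
grasp_force: 78.5
```

Call:
jog_arm([
  [0.001,0,-0.002,0,-0.035,0,-1],
  [0.002,0,-0.005,0,-0.07,0,-1],
])

```text
clock: 17.22
position: [0.4662, 0.0105, 0.1184]
ee_rot: [0.679, 0.684, -0.189, 0.191]
ft_force: [-0.2, 0.4, -2.3]
grip_width: 0.149
grasp_force: 78.6
```

```bash
python3 t.py | grep -v H1;  python3 poll.py 5 .4 .075
```

```text
17.2167 [0.4662 0.0105 0.1184] theta 31.2 [ 0.17  0.3  -0.73  1.92  0.67  1.38 -0.82] [-0.2  0.4 -2.3]
('side', 29, [300, 216], [0.467, -0.057, 0.023])
('side', 15, [279, 225], [0.514, 0.007, 0.018])
('side', 32, [286, 225], [0.465, 0.063, 0.086])
('side', 52, [295, 231], [0.454, 0.015, 0.024])
('top', 73, [283, 216], [0.504, -0.001, 0.031])
n 173 bottom [(230, np.int64(283), np.int64(290)), (231, np.int64(286), np.int64(291)), (232, np.int64(290), np.int64(291))] left [(280, np.int64(224), np.int64(227)), (281, np.int64(218), np.int64(229)), (282, np.int64(216), np.int64(229))] right [(296, np.int64(209), np.int64(213)), (297, np.int64(208), np.int64(210)), (298, np.int64(207), np.int64(208))]
H2 [[291.7, 232.3], [280.7, 228.8], [278.4, 224.7], [308.8, 189.5], [307.2, 184.5]] mouth [0.4659 0.06   0.0592]
17.4667 [('side', 29, [300, 216], [0.468, -0.059, 0.022]), ('side', 14, [279, 224], [0.513, 0.007, 0.022]), ('side', 55, [286, 226], [0.463, 0.065, 0.082]), ('side', 53, [295, 231], [0.454, 0.014, 0.024])]
17.5667 [('side', 28, [300, 216], [0.467, -0.057, 0.024]), ('side', 139, [288, 228], [0.462, 0.021, 0.03])]
17.6667 [('side', 29, [300, 216], [0.468, -0.058, 0.024]), ('side', 147, [288, 228], [0.462, 0.021, 0.031])]
17.7667 [('side', 29, [300, 216], [0.467, -0.057, 0.023]), ('side', 149, [288, 228], [0.461, 0.02, 0.031])]
17.8667 [('side', 29, [300, 216], [0.467, -0.058, 0.023]), ('side', 148, [288, 228], [0.462, 0.022, 0.033])]
```

```bash
sed -i 's/def lumps():/def lumps(y0=-.2):/; s/&(P\[...,2\]>.0)/\&(P[...,2]>.0)\&(P[...,1]>y0)/' h.py; sed -i 's/in lumps() if/in lumps(.045) if/' poll.py; python3 poll.py 3 .4 .075
```

```text
17.9667 [('side', 72, [286, 228], [0.462, 0.071, 0.078])]
18.0667 [('side', 78, [284, 238], [0.463, 0.082, 0.046])]
```

Call:
jog_arm([
  [-0.001,0,0.01,0,0.12,0,-1],
  [-0.002,0,0.02,0,0.24,0,-1],
  [-0.002,0,0.028,0,0.34,0,-1],
])

```text
clock: 18.32
position: [0.4672, -0.0077, 0.0957]
ee_rot: [0.702, 0.705, -0.068, 0.071]
ft_force: [-0.5, -1.2, -2.6]
grip_width: 0.152
grasp_force: 78.5
```

```bash
python3 t.py | grep -v H1
python3 - <<'E'
from h import *
M=(.507,.052,.06)
w=[tcp(M,8),tcp(M,27),tcp(M,32)]
rows(w[:1]);
for a,b in zip(w,w[1:]): rows([b],p=a[0],R=a[1])
E
```

```text
18.3167 [ 0.4672 -0.0077  0.0957] theta 11.3 [ 0.45  0.18 -0.72  1.98  0.35  1.1  -0.44] [-0.5 -1.2 -2.6]
('side', 15, [297, 205], [0.457, 0.008, 0.12])
('side', 10, [301, 218], [0.467, -0.063, 0.015])
('side', 18, [279, 225], [0.513, 0.007, 0.02])
('side', 46, [295, 231], [0.453, 0.014, 0.025])
('side', 98, [284, 243], [0.463, 0.079, 0.025])
n 222 bottom [(229, np.int64(283), np.int64(292)), (230, np.int64(286), np.int64(292)), (231, np.int64(289), np.int64(292))] left [(281, np.int64(223), np.int64(223)), (282, np.int64(221), np.int64(228)), (283, np.int64(215), np.int64(229))] right [(299, np.int64(209), np.int64(212)), (300, np.int64(208), np.int64(210)), (301, np.int64(208), np.int64(209))]
H2 [[291.3, 233.0], [280.3, 229.4], [279.7, 221.9], [309.6, 199.1], [309.6, 191.3]] mouth [0.467 0.059 0.057]
[[-0.001, 0.008, 0.0, -0.0, 0.013, -0.0, -1], [-0.002, 0.016, 0.001, -0.0, 0.025, -0.001, -1], [-0.003, 0.025, 0.001, -0.0, 0.038, -0.001, -1], [-0.005, 0.033, 0.001, -0.0, 0.05, -0.001, -1], [-0.006, 0.041, 0.002, -0.0, 0.063, -0.002, -1]]
[[0.002, -0.0, -0.004, -0.0, -0.066, 0.0, -1], [0.005, -0.0, -0.009, -0.0, -0.133, 0.0, -1], [0.007, -0.0, -0.013, -0.0, -0.199, 0.0, -1], [0.01, -0.0, -0.018, -0.0, -0.265, 0.0, -1], [0.012, -0.0, -0.022, -0.0, -0.332, 0.0, -1]]
[[0.0, -0.0, -0.001, 0.0, -0.017, -0.0, -1], [0.001, -0.0, -0.003, 0.0, -0.035, -0.0, -1], [0.001, -0.0, -0.004, 0.0, -0.052, -0.0, -1], [0.002, -0.0, -0.005, 0.0, -0.07, -0.0, -1], [0.002, -0.0, -0.006, 0.0, -0.087, -0.0, -1]]
```

The fourth lump is in the +y bay at (463,79) mm, one to go.

Call:
jog_arm([
  [-0.001,0.008,0,0,0.013,0,-1],
  [-0.002,0.016,0.001,0,0.025,0,-1],
  [-0.003,0.025,0.001,0,0.038,0,-1],
  [-0.005,0.033,0.001,0,0.05,0,-1],
  [-0.006,0.041,0.002,0,0.063,0,-1],
])

```text
clock: 18.88
position: [0.5085, -0.0134, 0.0945]
ee_rot: [0.704, 0.707, -0.048, 0.049]
ft_force: [0.9, 1.2, -2.0]
grip_width: 0.149
grasp_force: 78.5
```

Call:
jog_arm([
  [0.002,0,-0.004,0,-0.066,0,-1],
  [0.005,0,-0.009,0,-0.133,0,-1],
  [0.007,0,-0.013,0,-0.199,0,-1],
  [0.01,0,-0.018,0,-0.265,0,-1],
  [0.012,0,-0.022,0,-0.332,0,-1],
])

```text
clock: 19.3
position: [0.5081, 0.0018, 0.115]
ee_rot: [0.686, 0.689, -0.165, 0.166]
ft_force: [0.1, -0.5, -2.9]
grip_width: 0.154
grasp_force: 78.6
```

Call:
jog_arm([
  [0.001,0,-0.003,0,-0.035,0,-1],
  [0.002,0,-0.006,0,-0.087,0,-1],
])

```text
clock: 19.47
position: [0.508, 0.0063, 0.1191]
ee_rot: [0.678, 0.681, -0.194, 0.195]
ft_force: [0.6, -0.6, -1.1]
grip_width: 0.154
grasp_force: 78.6
```

```bash
python3 t.py | grep -v H1;  python3 poll.py 6 .485 .078
```

```text
19.4667 [0.508  0.0063 0.1191] theta 32.0 [ 0.13  0.38 -0.67  1.82  0.71  1.41 -0.81] [ 0.6 -0.6 -1.1]
('side', 73, [298, 215], [0.476, -0.057, 0.027])
('side', 61, [284, 225], [0.498, 0.005, 0.025])
('side', 86, [294, 230], [0.46, 0.015, 0.027])
('side', 98, [284, 243], [0.463, 0.078, 0.025])
('top', 67, [308, 226], [0.479, -0.064, 0.031])
('top', 79, [279, 233], [0.461, 0.009, 0.031])
n 205 bottom [(225, np.int64(270), np.int64(277)), (226, np.int64(274), np.int64(279)), (227, np.int64(277), np.int64(278))] left [(267, np.int64(220), np.int64(221)), (268, np.int64(215), np.int64(222)), (269, np.int64(213), np.int64(224))] right [(284, np.int64(204), np.int64(207)), (285, np.int64(203), np.int64(205)), (286, np.int64(202), np.int64(203))]
H2 [[279.7, 227.2], [268.9, 223.7], [266.2, 219.7], [296.9, 184.8], [295.0, 179.8]] mouth [0.5078 0.0549 0.0592]
19.7167 []
19.8167 []
19.9167 []
20.0167 []
20.1167 []
20.2167 []
```

Call:
jog_arm([
  [0.001,0,-0.002,0,-0.03,0,-1],
  [0.001,0,-0.004,0,-0.052,0,-1],
])

```text
clock: 20.38
position: [0.5071, 0.0083, 0.1221]
ee_rot: [0.673, 0.676, -0.212, 0.213]
ft_force: [0.2, 0.5, -1.0]
grip_width: 0.153
grasp_force: 78.6
```

```bash
python3 poll.py 8 .485 .072
```

```text
20.4833 []
20.5833 [('side', 15, [274, 219], [0.508, 0.056, 0.086])]
20.6833 [('side', 37, [274, 220], [0.506, 0.059, 0.083])]
20.7833 [('side', 64, [274, 222], [0.506, 0.064, 0.081])]
20.8833 [('side', 95, [272, 228], [0.505, 0.076, 0.062])]
```

```bash
python3 t.py | grep -v H
python3 - <<'E'
from h import *
w=[((.508,-.02,.14),Rt(90,5)),((.5615,-.2515,.11),Rt(90,0)),((.5615,-.2515,.05),Rt(90,0))]
rows(w,L=.15)
E
```

```text
20.8833 [0.5072 0.0082 0.1221] theta 34.9 [ 0.09  0.4  -0.67  1.82  0.75  1.46 -0.84] [-0.9  0.3 -1.6]
('side', 76, [298, 215], [0.476, -0.057, 0.027])
('side', 60, [284, 225], [0.497, 0.006, 0.024])
('side', 87, [293, 230], [0.46, 0.015, 0.027])
('side', 187, [279, 240], [0.484, 0.076, 0.026])
('top', 67, [308, 226], [0.479, -0.064, 0.031])
('top', 79, [279, 233], [0.461, 0.009, 0.031])
n 197 bottom [(224, np.int64(272), np.int64(278)), (225, np.int64(274), np.int64(278)), (226, np.int64(277), np.int64(279))] left [(268, np.int64(214), np.int64(221)), (269, np.int64(213), np.int64(222)), (270, np.int64(211), np.int64(223))] right [(283, np.int64(204), np.int64(209)), (284, np.int64(204), np.int64(206)), (285, np.int64(203), np.int64(204))]
[[-0.003, 0.0, 0.0, 0.0, 0.052, 0.0, -1], [-0.007, 0.0, 0.0, 0.0, 0.104, 0.001, -1], [-0.01, 0.0, 0.0, 0.0, 0.157, 0.001, -1], [-0.013, 0.0, 0.001, 0.001, 0.209, 0.001, -1], [-0.017, 0.0, 0.001, 0.001, 0.261, 0.002, -1]]
[[-0.003, 0.0, -0.001, 0.0, 0.052, 0.0, -1], [-0.007, 0.0, -0.001, 0.0, 0.104, 0.001, -1], [-0.01, 0.0, -0.002, 0.0, 0.157, 0.001, -1], [-0.013, 0.0, -0.003, 0.001, 0.209, 0.001, -1], [-0.016, 0.0, -0.004, 0.001, 0.261, 0.002, -1]]
[[-0.023, 0.005, 0.005, -0.0, 0.009, 0.0, -1], [-0.046, 0.011, 0.01, -0.0, 0.017, 0.0, -1], [-0.068, 0.016, 0.015, -0.0, 0.026, 0.0, -1], [-0.091, 0.021, 0.02, -0.0, 0.035, 0.0, -1], [-0.114, 0.027, 0.025, -0.0, 0.044, 0.0, -1]]
[[-0.023, 0.005, 0.004, -0.0, 0.009, 0.0, -1], [-0.046, 0.011, 0.008, -0.0, 0.017, 0.0, -1], [-0.069, 0.016, 0.012, -0.0, 0.026, 0.0, -1], [-0.092, 0.021, 0.016, -0.0, 0.035, 0.0, -1], [-0.115, 0.027, 0.02, -0.0, 0.044, 0.0, -1]]
[[0.0, 0.0, 0.012, 0.0, 0.0, 0.0, -1], [0.0, 0.0, 0.024, 0.0, 0.0, 0.0, -1], [0.0, 0.0, 0.036, 0.0, 0.0, 0.0, -1], [0.0, 0.0, 0.048, 0.0, 0.0, 0.0, -1], [0.0, 0.0, 0.06, 0.0, 0.0, 0.0, -1]]
```

All five are out and the two in the +y bay show as one patch. Next I level the tin and carry it to the coaster.

Call:
jog_arm([
  [-0.003,0,0,0,0.052,0,-1],
  [-0.007,0,0,0,0.104,0.001,-1],
  [-0.01,0,0,0,0.157,0.001,-1],
  [-0.013,0,0.001,0.001,0.209,0.001,-1],
  [-0.017,0,0.001,0.001,0.261,0.002,-1],
])

```text
clock: 21.45
position: [0.5072, -0.0061, 0.131]
ee_rot: [0.696, 0.697, -0.121, 0.122]
ft_force: [-0.5, -0.8, -2.0]
grip_width: 0.154
grasp_force: 78.6
```

Call:
jog_arm([
  [-0.003,0,-0.001,0,0.052,0,-1],
  [-0.007,0,-0.001,0,0.104,0.001,-1],
  [-0.01,0,-0.002,0,0.157,0.001,-1],
  [-0.013,0,-0.003,0.001,0.209,0.001,-1],
  [-0.016,0,-0.004,0.001,0.261,0.002,-1],
])

```text
clock: 21.87
position: [0.5073, -0.02, 0.1405]
ee_rot: [0.707, 0.706, -0.03, 0.03]
ft_force: [-1.0, 0.3, -1.8]
grip_width: 0.15
grasp_force: 78.5
```

Call:
jog_arm([
  [-0.023,0.005,0.005,0,0.009,0,-1],
  [-0.046,0.011,0.01,0,0.017,0,-1],
  [-0.068,0.016,0.015,0,0.026,0,-1],
  [-0.091,0.021,0.02,0,0.035,0,-1],
  [-0.114,0.027,0.025,0,0.044,0,-1],
])

```text
clock: 22.28
position: [0.534, -0.1368, 0.125]
ee_rot: [0.707, 0.707, -0.016, 0.015]
ft_force: [1.1, 1.2, -1.7]
grip_width: 0.151
grasp_force: 78.6
```

Call:
jog_arm([
  [-0.023,0.005,0.004,0,0.009,0,-1],
  [-0.046,0.011,0.008,0,0.017,0,-1],
  [-0.069,0.016,0.012,0,0.026,0,-1],
  [-0.092,0.021,0.016,0,0.035,0,-1],
  [-0.115,0.027,0.02,0,0.044,0,-1],
])

```text
clock: 22.7
position: [0.5608, -0.2526, 0.1099]
ee_rot: [0.707, 0.707, -0.0, -0.001]
ft_force: [0.6, 1.0, -0.6]
grip_width: 0.151
grasp_force: 78.6
```

Run:
```python
from h import *
for l in lumps(): print(l)
t=optics.camera("top"); P=cloud(t);hsv=cv2.cvtColor(t["color"],cv2.COLOR_RGB2HSV)
p,R=now();print(get_obs()["clock"],p,R[:,2].round(3),get_obs()["joint_pos"].round(2))
rows([((.5615,-.2515,.048),Rt(90,0))])
m=(hsv[...,2]>190)&(hsv[...,1]<140); m[:,:350]=0;m[:,412:]=0;m[:160]=0;m[230:]=0
cs,_=cv2.findContours(m.astype(np.uint8),0,2)
o=t["color"][100:300,200:420]; cv2.imwrite("pics/f1.png",cv2.resize(o,(660,600),interpolation=cv2.INTER_CUBIC)[:,:,::-1])
```

```text
('side', 21, [292, 191], [0.555, -0.195, 0.007])
('side', 78, [298, 215], [0.476, -0.058, 0.027])
('side', 87, [282, 225], [0.501, 0.007, 0.027])
('side', 86, [293, 230], [0.459, 0.014, 0.026])
('side', 191, [279, 240], [0.486, 0.075, 0.025])
('top', 78, [256, 217], [0.5, 0.067, 0.032])
('top', 76, [283, 217], [0.502, -0.001, 0.032])
('top', 78, [308, 226], [0.479, -0.064, 0.032])
('top', 78, [254, 232], [0.464, 0.072, 0.031])
('top', 79, [279, 233], [0.461, 0.009, 0.031])
22.85 [ 0.56026181 -0.25380203  0.10927009] [-0.002  0.001 -1.   ] [ 0.77  0.45 -0.54  1.6   0.24  1.16  0.18]
[[0.0, 0.0, 0.012, -0.0, -0.0, -0.001, -1], [0.001, 0.001, 0.025, -0.001, -0.0, -0.002, -1], [0.001, 0.001, 0.037, -0.001, -0.0, -0.003, -1], [0.002, 0.001, 0.049, -0.001, -0.0, -0.003, -1], [0.002, 0.001, 0.061, -0.002, -0.001, -0.004, -1]]
```

View pics/f1.png

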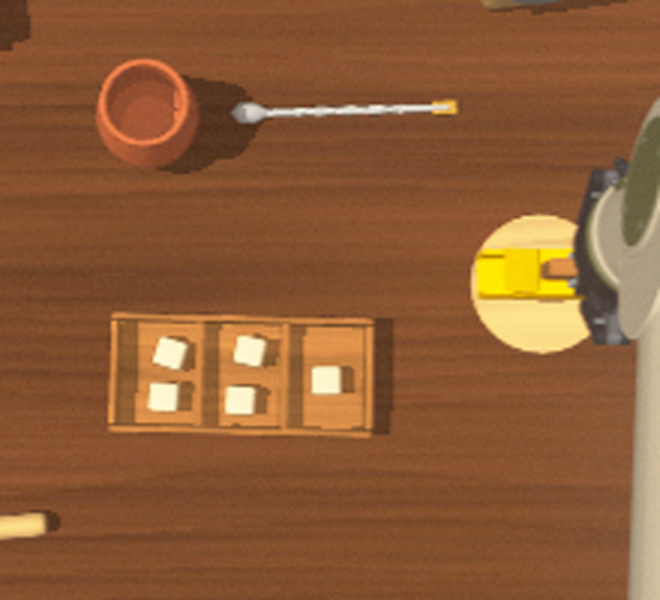

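The picture shows two lumps in the +y bay, two in the middle and one in the -y bay, all on the floor and clear of the walls, with the tin above the coaster (centre about crop (541,284)). Lowering.

Call:
jog_arm([
  [0.001,0.001,0.015,0,0,-0.001,-1],
  [0.002,0.001,0.03,-0.001,0,-0.002,-1],
  [0.002,0.001,0.045,-0.001,0,-0.003,-1],
  [0.002,0.001,0.061,-0.002,0,-0.004,-1],
  [0.002,0.001,0.061,-0.002,0,-0.004,-1],
])

```text
clock: 23.27
position: [0.5602, -0.2474, 0.0462]
ee_rot: [0.705, 0.709, 0.0, -0.002]
ft_force: [-0.4, -0.1, -1.8]
grip_width: 0.149
grasp_force: 78.5
```

Run:
```python
from h import *
t=optics.camera("top")
print(ray(t,380.3,194.5,.008), get_obs()["clock"])
rows([((.5615,-.2515,.039),Rt(90,0))])
```

```text
[ 0.56071599 -0.25216472  0.008     ] 23.3167
[[-0.001, 0.0, 0.002, -0.0, -0.0, 0.001, -1], [-0.002, 0.0, 0.004, -0.0, -0.001, 0.002, -1], [-0.002, 0.0, 0.005, -0.001, -0.001, 0.003, -1], [-0.003, 0.0, 0.007, -0.001, -0.002, 0.004, -1], [-0.004, 0.001, 0.009, -0.001, -0.002, 0.005, -1]]
```

Call:
jog_arm([
  [-0.002,0,0.003,0,-0.001,0.002,-1],
  [-0.004,0.001,0.006,-0.001,-0.002,0.005,-1],
  [-0.004,0.001,0.007,-0.001,-0.002,0.005,-1],
  [-0.004,0.001,0.008,-0.001,-0.002,0.005,-1],
  [-0.004,0.001,0.008,-0.001,-0.002,0.005,-1],
])

```text
clock: 23.73
position: [0.5632, -0.2532, 0.0413]
ee_rot: [0.708, 0.707, 0.001, 0.002]
ft_force: [0.1, -0.0, -1.6]
grip_width: 0.155
grasp_force: 78.5
```

Run:
```python
from h import *
o=get_obs();p,R=now();print(p,R.round(4),o["ft_force"])
print(rows([((.561,-.252,.0375),Rt(90,0))]))
```

```text
[ 0.56321734 -0.25323611  0.04131912] [[ 0.0015  1.      0.0029]
 [ 1.     -0.0015 -0.0015]
 [-0.0014  0.003  -1.    ]] [ 0.08623595 -0.02512565 -1.64673832]
[[0.0, -0.0, 0.001, 0.001, 0.0, -0.0, -1], [0.0, -0.001, 0.002, 0.001, 0.001, -0.001, -1], [0.001, -0.001, 0.002, 0.002, 0.001, -0.001, -1], [0.001, -0.002, 0.003, 0.002, 0.001, -0.001, -1], [0.001, -0.002, 0.004, 0.003, 0.001, -0.002, -1]]
None
```

Call:
jog_arm([
  [0.001,-0.001,0.001,0.001,0.001,-0.001,-1],
  [0.001,-0.002,0.002,0.003,0.001,-0.002,-1],
  [0.001,-0.002,0.003,0.003,0.001,-0.002,-1],
  [0.001,-0.002,0.004,0.003,0.001,-0.002,-1],
  [0.001,-0.002,0.004,0.003,0.001,-0.002,-1],
])

```text
clock: 24.15
position: [0.5612, -0.2522, 0.0373]
ee_rot: [0.707, 0.707, -0.0, 0.0]
ft_force: [-1.7, 1.3, 0.1]
grip_width: 0.144
grasp_force: 78.9
```

Run:
```python
from h import *
o=get_obs();p,R=now();print(p,R[:,2].round(4),o["ft_force"])
```

```text
[ 0.56120114 -0.25224861  0.03731682] [-2.e-04 -5.e-04 -1.e+00] [-1.65886243  1.33261035  0.13661271]
```

The weight is off the wrist, so the tin rests on the coaster. Releasing and retreating straight up.

Call:
jog_arm([
  [0,0,0,0,0,0,0],
  [0,0,0,0,0,0,1],
  [0,0,0,0,0,0,1],
  [0,0,0,0,0,0,1],
  [0,0,0,0,0,0,1],
])

```text
clock: 24.57
position: [0.5612, -0.2522, 0.0371]
ee_rot: [0.707, 0.707, -0.0, 0.0]
ft_force: [-0.4, 0.3, 0.4]
grip_width: 0.849
grasp_force: 0.0
```

Call:
jog_arm([
  [0,0,0,0,0,0,1],
  [0,0,-0.01,0,0,0,1],
  [0,0,-0.03,0,0,0,1],
  [0,0,-0.06,0,0,0,1],
  [0,0,-0.09,0,0,0,1],
])

```text
clock: 24.98
position: [0.5607, -0.2519, 0.1284]
ee_rot: [0.707, 0.707, -0.0, -0.001]
ft_force: [0.6, -0.4, 0.5]
grip_width: 1.0
grasp_force: 0.0
```

Call:
jog_arm([
  [0,0,-0.03,0,0,0,1],
  [0,0,-0.06,0,0,0,1],
  [-0.03,0,-0.09,0,0,0,1],
  [-0.06,0,-0.1,0,0,0,1],
  [-0.1,0,-0.1,0,0,0,1],
])

```text
clock: 25.4
position: [0.5635, -0.3514, 0.233]
ee_rot: [0.706, 0.709, 0.001, 0.003]
ft_force: [0.7, 0.6, 0.4]
grip_width: 1.0
grasp_force: 0.0
```

Call:
jog_arm([
  [-0.04,0,0,0,0,0,1],
  [-0.08,0,0,0,0,0,1],
  [-0.12,0,0,0,0,0,1],
  [-0.15,0,0,0,0,0,1],
  [-0.15,0,0,0,0,0,1],
])

```text
clock: 25.82
position: [0.5578, -0.5095, 0.226]
ee_rot: [0.71, 0.705, -0.002, -0.0]
ft_force: [-0.7, -0.6, -0.6]
grip_width: 1.0
grasp_force: 0.0
```

Run:
```python
from h import *
o=get_obs();print(o["clock"],o["position"],o["ft_force"])
for l in lumps(): print(l) if l[0]=='top' else 0
t=optics.camera("top");s=optics.camera("side")
for c in (t,s):
    P=cloud(c);y=ymask(c)&(abs(P[...,0]-.56)<.12)&(abs(P[...,1]+.25)<.12)&(P[...,2]>.03)
    q=P[y]; print(cv2.minAreaRect(q[:,:2].astype(np.float32)*1000),np.percentile(q[:,2],[10,50,90]))
    r=P[y&(abs(P[...,2]-.046)<.006)]; A=np.c_[r[:,:2],np.ones(len(r))]; print('roof plane',np.linalg.lstsq(A,r[:,2],rcond=None)[0].round(3),len(r))
cv2.imwrite("pics/end.png",np.vstack([cv2.resize(t["color"],(400,300)),cv2.resize(s["color"],(400,300))])[:,:,::-1])
```

```text
25.8167 [ 0.55778468 -0.50951288  0.22596414] [-0.71180192 -0.60846879 -0.61994714]
('top', 82, [256, 217], [0.501, 0.067, 0.031])
('top', 82, [283, 217], [0.502, -0.001, 0.032])
('top', 80, [308, 226], [0.479, -0.064, 0.031])
('top', 79, [254, 232], [0.464, 0.072, 0.031])
('top', 79, [280, 233], [0.461, 0.007, 0.031])
((560.6980590820312, -250.76419067382812), (146.851318359375, 36.09819793701172), 89.91437530517578) [0.04220983 0.04616518 0.05560314]
roof plane [0.006 0.006 0.044] 495
((559.572021484375, -250.28640747070312), (145.41102600097656, 37.56113052368164), 88.93927764892578) [0.03889595 0.04460019 0.05547712]
roof plane [-0.039 -0.001  0.066] 86
```

View pics/end.png

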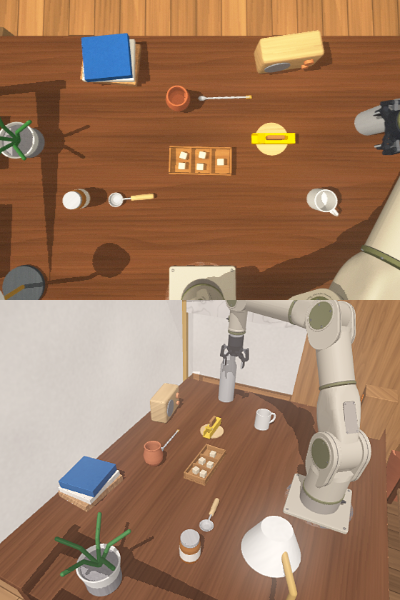

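The tin stands level (roof at 44–46 mm) at (561,-251) mm, within 1–2 mm of the coaster's centre. The lumps lie 2/2/1 and the bystanders look undisturbed.

```bash
python3 -c "
from workcell import workorder
print(workorder.hand_in())"
```

```text
the job is handed in; nothing more can be done
None
```

Job handed in at about 26 s of the 72 s allowed: the lumps lie 2/2/1 in the three compartments, clear of the rim, and the empty tin stands level on the coaster within about 2 mm of its middle.

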